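# Refill the swivel-nut feeder from the loading chute

### The arm

A 6-joint arm with a two-finger parallel gripper is mounted at the origin on the work surface. World frame = base frame: x ahead of the robot, y to its left, z up, the work surface at z = 0. Lengths are in m, angles in degrees, forces in N, time in s.
With the tool pointing down it reaches from about 0.4 to 0.825 m from the base axis. Payload 7 kg.
Tool frame: the origin (TCP) lies on the centre line of the jaws, within the pads' length; the fingertips stand 14 mm ahead of it and the grasp point (between the pads) lies 5 mm behind it; z points along the fingers, y is the line along which they close (so a half turn about z gives the same grasp; the last joint's range is limited). The gripper opens to 88 mm and grips with 3 to 60 N. Pads are 19 mm wide; open, the fingers measure 130 mm over their backs; the gripper's body (78 mm by 193 mm) begins 47 mm behind the grasp point.
Start: joints at [-52.248, 20.546, 0.682, 0, -70.136, -16.507], TCP at [0.245, -0.629, 0.241] pointing down, gripper open.
Joint ranges: [-176.03, 176.03], [-82.01, 121.73], [-58.28, 71.71], [-173.87, 95.51], [-174.79, -0.11], [-173.66, 173.66]. Speed limits (degrees/s): [136.94, 136.94, 172.46, 180, 180, 180].

### API

Orientations are given as [roll, pitch, yaw] about the fixed x, y, z axes, in that order (R = Rz(yaw) Ry(pitch) Rx(roll)).
In Python, from plant import r gives the robot as it stands.
- The arm moves only by the tool send_rows, never from a script. Its argument "steps" is a list of rows, each an object with "dp": the shift along the tool's x, y, z in mm, a list of three; "roll": the turn about the tool's z in rad; "jaw": the opening in per cent of the stroke, from 0 (shut) to 100 (fully open). In form: [{"dp": [tx, ty, tz], "roll": roll, "jaw": jaw}, ...]. A call has 1 to 5 rows; each row is the pose to reach, as a shift and turn from the pose commanded when the call began, along the tool's axes at that moment; what a row does not reach only later rows make up. A row lasts 1/8 s, in which the tool goes at most 62.5 mm and 10.7 degrees, less where a joint would pass 70% of its speed; a pose out of reach is approached as far as the arm can. A call with a gripper value outside its range is refused whole. The fingers move at their own pace and stop on an object; "newtons" is the grip in N (left out, the last holds). Time passes only in rows, so rows that repeat a pose let the fingers close. It gives the time, the measured TCP pose, the force, the opening and the grip force at its end, in the units of the state.
- r.get_state(): the state, without advancing time (a new reading comes with each control period).
- r.capture(name): name is "scene" or "side" or "wrist"; returns a dict with "image" (420x560x3 uint8, blue, green, red), "K" (3x3 intrinsics, pixels), "rvec" (rotation vector, rad) and "tvec" (3), from world to camera coordinates, as OpenCV has them. Camera axes: x right, y down, z forward; pixel columns grow to the right and rows downward; lengths in m; the calibration is good to about 2 mm. A picture is of the moment at which its call begins. There is no depth.
- r.close_job(): hands the job in; it is judged then, once.
The state is a dict: "time_s": time; "joints": joint angles; "qd": joint speeds; "joint_torque": joint torques, N m; "tcp_pos": TCP position; "eef_rot": TCP orientation; "contact_force": force on the tool from outside, world axes, zero at the start; "moment": the same for the moment, N m; "gripper_width": finger opening in m; "gripper_force": force on a finger pad.
Only numpy, scipy, OpenCV 4.12 (cv2) and the standard library are available. Lean on these libraries where they do the work, as an engineer would, in place of code of your own. Each camera call takes 0.05 s, during which the arm holds its last target. There are 200 camera calls.

### The job

Refill the nut feeder: take the loaded chute by its walnut grip, lay its spout level in the feeder's narrow throat and push it in until the stop bar sits snugly against the chute rest, then tip it spout-down, keeping the stop bar snug against the rest but without forcing it, until all four swivel nuts have slid into the hopper. Then lay the empty chute flat back on the bench clear of the feeder, and leave the claws, spacer block and T-handle rod where they are.

Things in the scene. Friction and masses are not known exactly. Their poses are not given: they have to be found in the camera images.
- chute: loading chute, stainless open channel 170 mm long, 32 wide outside, 26 inside, 0.20 to 0.33 kg, with loose nuts standing in it: carry it level, smoothly. Origin under its centre at the underside of its two cross bars (bench height); +x to the open spout, -x end closed, z up. Floor z = 8 to 11 mm, walls to z = 34. It stands on the stop bar and a rear foot (x = -74 to -66 mm)
- grip (a point): where to take the chute: x = -15, z = 62 mm in its frame, in the walnut grip that stands on a bridge over the channel, 36 mm along the chute's x, 12 mm thick in y, z = 38 to 84 mm. The loaded chute balances near here; pressed at the spout it can turn a little in the fingers, so grip firmly (40 to 60 N)
- stopbar: stop bar welded under the chute floor, 8 mm deep and 26 mm wide, x = 37 to 45, z = 0 to 8 mm in the chute's frame (origin under its middle, x = 41 mm; axes of the chute)
- heel (a point): heel of the chute, x = 45, y = 0, z = 8 mm in its frame: the inner corner between the floor's underside and the spout side of the stop bar, where the rest's bar comes to lie
- spout (a point): middle of the open end of the channel floor, x = 85, z = 11 mm in the chute's frame, 40 mm past the heel. The nuts begin to slide out at 13 to 19 degrees spout-down and run freely at 30 to 40 degrees
- hopper: nut feeder bolted to the bench: dark base, grey sheet hopper 104 by 98 mm, top 127 mm high. Origin under its centre on the bench; +x points out of the throat, z up. Hollow below the throat, floor z = 34 mm, front panel up to z = 66 at x = 50 mm. It is thin sheet: never press on it with more than 12 N; 2 to 6 N keeps the chute snug
- throat (a point): middle of the throat, x = 20, z = 92 mm in the hopper's frame: a slot 36 mm wide (2 mm clear each side of the chute) between two upright steel cheeks 3 mm thick, x = -14 to 88, z = 68 to 131 mm, open on top and at the front, covered behind x = -14 mm; the chute goes in with its x along the hopper's -x
- slot_mid (a point): middle of the sloping slots in the cheeks, x = 60, z = 92 mm in the hopper's frame. The chute rest, a firm black round bar 7 mm thick across the throat with thumb nuts outside, is clamped somewhere in them: up to 18 mm either way from this point along a 40 degree slope, outward = higher. Its setting is not measured: find it by touch. It does not move
- mouth (a point): mouth of the throat, x = 88, z = 92 mm in the hopper's frame. In use the chute floor lies on the rest's bar and the spout side of the stop bar touches the bar's outer side: when level the heel is 3.5 mm outward of and 3.5 mm above the bar's axis, and it stays 5 mm from that axis while the chute tips about the bar
- nut1: gold-plated brass swivel nut, 20 g: square flange 16 mm wide, 6 mm thick, barrel 11 mm thick, 18 mm tall in all, standing in the chute at the start. Origin under the flange, z along the barrel
- nut2: gold-plated brass swivel nut, 20 g: square flange 16 mm wide, 6 mm thick, barrel 11 mm thick, 18 mm tall in all, standing in the chute at the start. Origin under the flange, z along the barrel
- nut3: gold-plated brass swivel nut, 20 g: square flange 16 mm wide, 6 mm thick, barrel 11 mm thick, 18 mm tall in all, standing in the chute at the start. Origin under the flange, z along the barrel
- nut4: gold-plated brass swivel nut, 20 g: square flange 16 mm wide, 6 mm thick, barrel 11 mm thick, 18 mm tall in all, standing in the chute at the start. Origin under the flange, z along the barrel
- claw1: gold-plated bass drum claw lying on its side, about 58 by 45 mm, 22 mm high, origin under its back plate: leave it alone
- claw2: the second bass drum claw, the same: leave it alone
- spacer: walnut lug spacer block 36 by 75 mm, 22 mm high, with two holes, origin under its centre: leave it alone
- trod: chrome T-handle tension rod lying on the bench along its y, 130 mm long with a 65 mm cross handle, 9 mm high, origin under its middle: leave it alone
Not all that is in view belongs to the job. Leave any turquoise look-alike of the chute alone.

How it is judged (in metres and radians):
On the way, in this order (a step that is already met when the one before it is completed fails the run):
1. the chute lies level in the throat with its stop bar pressed up against the rest by more than 1 N (distance between heel and slot_mid below 0.027 m and contact force between stopbar and hopper above 1 N and angle between chute's own z axis and vertical below 0.14 rad), for 0.3 s.
2. all four nuts have slid into the hopper while the stop bar is still up against the rest (more than 0.5 N) (distance between heel and slot_mid below 0.027 m and contact force between stopbar and hopper above 0.5 N and x of nut1 in the frame of hopper between -0.048 and 0.048 m and y of nut1 in the frame of hopper between -0.045 and 0.045 m and z of nut1 in the frame of hopper between 0.02 and 0.075 m and x of nut2 in the frame of hopper between -0.048 and 0.048 m and y of nut2 in the frame of hopper between -0.045 and 0.045 m and z of nut2 in the frame of hopper between 0.02 and 0.075 m and x of nut3 in the frame of hopper between -0.048 and 0.048 m and y of nut3 in the frame of hopper between -0.045 and 0.045 m and z of nut3 in the frame of hopper between 0.02 and 0.075 m and x of nut4 in the frame of hopper between -0.048 and 0.048 m and y of nut4 in the frame of hopper between -0.045 and 0.045 m and z of nut4 in the frame of hopper between 0.02 and 0.075 m), for 0.1 s.
At the end, for the whole second after the job is handed in: All four nuts lie inside the hopper below the throat; the chute stands level (within 0.1 rad) on the bench on its two cross bars, at rest, not touching the feeder (x of nut1 in the frame of hopper between -0.048 and 0.048 m and y of nut1 in the frame of hopper between -0.045 and 0.045 m and z of nut1 in the frame of hopper between 0.02 and 0.075 m and x of nut2 in the frame of hopper between -0.048 and 0.048 m and y of nut2 in the frame of hopper between -0.045 and 0.045 m and z of nut2 in the frame of hopper between 0.02 and 0.075 m and x of nut3 in the frame of hopper between -0.048 and 0.048 m and y of nut3 in the frame of hopper between -0.045 and 0.045 m and z of nut3 in the frame of hopper between 0.02 and 0.075 m and x of nut4 in the frame of hopper between -0.048 and 0.048 m and y of nut4 in the frame of hopper between -0.045 and 0.045 m and z of nut4 in the frame of hopper between 0.02 and 0.075 m and angle between chute's own z axis and vertical below 0.1 rad and height (world z) of chute between -0.004 and 0.006 m and horizontal distance between chute and hopper above 0.1 m and contact force between chute and hopper below 0.05 N and linear speed of chute below 0.01 m/s).
It fails at once if the chute presses on the feeder with more than 12 N (contact force between chute and hopper above 12 N).
It fails at once if the gripper presses on the feeder with more than 12 N (contact force between the fingers and hopper above 12 N).
It fails at once if a nut falls through the throat while the chute is off the rest (heel more than 35 mm from the middle of the slots) (distance between heel and slot_mid above 0.035 m and ((z of nut1 in the frame of hopper between 0.065 and 0.088 m and x of nut1 in the frame of hopper between -0.048 and 0.048 m and y of nut1 in the frame of hopper between -0.045 and 0.045 m) or (z of nut2 in the frame of hopper between 0.065 and 0.088 m and x of nut2 in the frame of hopper between -0.048 and 0.048 m and y of nut2 in the frame of hopper between -0.045 and 0.045 m) or (z of nut3 in the frame of hopper between 0.065 and 0.088 m and x of nut3 in the frame of hopper between -0.048 and 0.048 m and y of nut3 in the frame of hopper between -0.045 and 0.045 m) or (z of nut4 in the frame of hopper between 0.065 and 0.088 m and x of nut4 in the frame of hopper between -0.048 and 0.048 m and y of nut4 in the frame of hopper between -0.045 and 0.045 m))).
It fails at once if a bystander is moved more than 15 mm (distance of any of claw1, claw2, spacer, trod from where it was at the start of the episode above 0.015 m).
It also fails if it takes over 72 s, if anything falls off the work surface, if the arm or the gripper's body presses on something with over 40 N, if the wrist force passes 120 N, or if a joint passes its speed limit or range.

## Working session

There is one attempt and no reset: what is moved stays moved. The work goes in short steps, Python scripts to look and compute and a tool call to move; the robot and the scene stay as the last step left them, time stands still between calls to the robot, and variables do not carry over. Pictures are saved under pics/ and viewed, at most 10 in all, crops included, and the job is handed in when it is done.

Besides the shell and the picture viewer there is one more tool, called after ">>>" by a JSON object that holds its "fn" and its "kwargs". send_rows: Moves the arm, as the interface text tells. Its arguments: {"type":"object","properties":{"steps":{"type":"array","items":{"type":"object","properties":{"dp":{"type":"array","items":{"type":"number"}},"roll":{"type":"number"},"jaw":{"type":"number"}}}},"newtons":{"type":"number"}},"required":["steps"]}

```bash
mkdir -p pics; ls; python3 - <<'E'
from plant import r
import cv2,numpy as np
s=r.get_state();print(s)
a=[]
for n in("scene","side"):
    c=r.capture(n);cv2.imwrite(f"pics/{n}0.png",c["image"]);np.savez(f"{n}0.npz",**{k:np.array(v) for k,v in c.items()})
    print(n,np.array(c["K"]).round(1).tolist(),np.array(c["rvec"]).ravel(),np.array(c["tvec"]).ravel())
E
```

```text
pics
{'time_s': 0.0, 'joints': array([-5.22467381e+01,  2.05894471e+01,  6.32632088e-01, -2.14071147e-02,
       -7.01351080e+01, -1.65061619e+01]), 'qd': array([ 0.09832839,  0.01024989,  0.0443281 , -0.0216341 ,  0.0370338 ,
        0.14334453]), 'joint_torque': array([-3.02228966e-05, -5.82711232e+01,  2.93046767e+01,  6.99704379e+00,
        6.85980282e-03, -1.22556180e-04]), 'tcp_pos': array([ 0.24441376, -0.62868311,  0.23963238]), 'eef_rot': array([ 1.79906147e+02, -6.82499620e-03, -1.58760185e+02]), 'contact_force': array([-0.144732  ,  0.1483447 , -0.39859348]), 'moment': array([0.02809314, 0.01095541, 0.04055897]), 'gripper_force': 0.0, 'gripper_width': 0.0874840908775025}
scene [[420.9, 0.0, 278.8], [0.0, 420.9, 214.6], [0.0, 0.0, 1.0]] [ 1.92328565  1.30181022 -0.654087  ] [-0.22827365 -0.2540096   1.37889103]
side [[498.4, 0.0, 279.5], [0.0, 498.4, 207.2], [0.0, 0.0, 1.0]] [ 2.04276895 -0.18496026  0.13599155] [-0.53856881  0.14128673  0.86816744]
```

View pics/scene0.png

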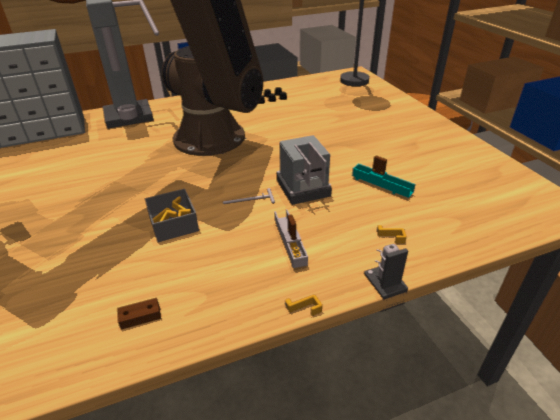

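View pics/side0.png

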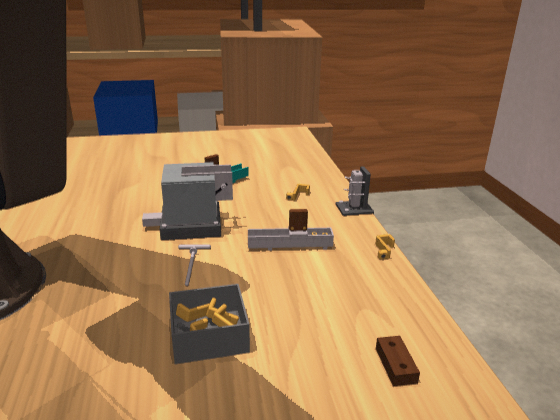

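The loaded stainless chute is at scene (290,238) / side (290,238), with its walnut grip at scene (291,224) and the nuts near its far (spout) end. The turquoise look-alike at scene (383,180) is excluded by its colour. The feeder is at scene (303,168) / side (192,195), with its cheeks pointing right in the side view. Next is an enlarged crop to confirm.

```bash
python3 - <<'E'
import cv2,numpy as np
a=cv2.imread("pics/scene0.png")[130:275,260:340]; b=cv2.imread("pics/side0.png")[150:260,135:345]
A=cv2.resize(a,None,fx=4,fy=4,interpolation=cv2.INTER_CUBIC);B=cv2.resize(b,None,fx=2.25,fy=2.25,interpolation=cv2.INTER_CUBIC)
o=np.zeros((580,800,3),np.uint8);o[:A.shape[0],:320]=A;o[:B.shape[0],322:322+B.shape[1]]=B
cv2.imwrite("pics/crop0.png",o)
E
```

```text
(no output)
```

View pics/crop0.png

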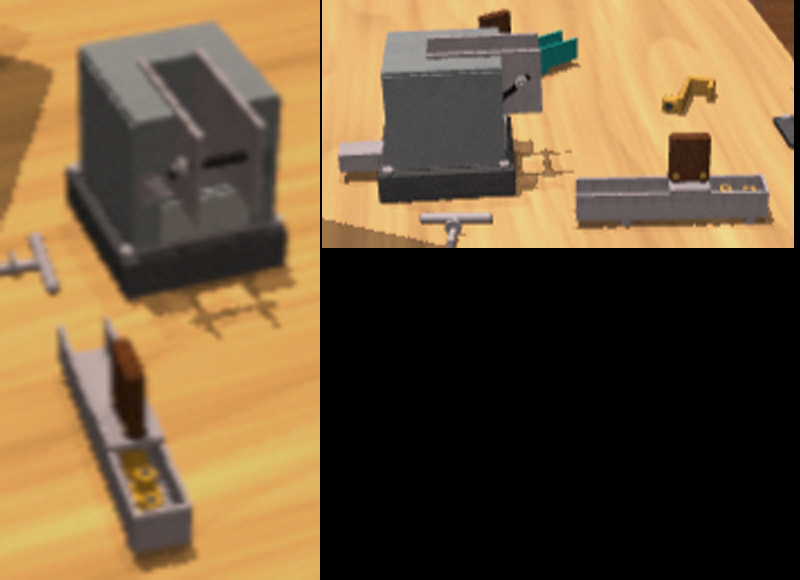

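```bash
cat > h.py <<'E'
import numpy as np,cv2
def cam(n):
    c=np.load(n); R=cv2.Rodrigues(c["rvec"])[0]; return c["K"],R,c["tvec"].reshape(3)
def cast(n,uv,z):
    K,R,t=cam(n); o=-R.T@t; d=R.T@np.linalg.inv(K)@np.array([uv[0],uv[1],1.]); return o+d*(z-o[2])/d[2]
def proj(n,p):
    K,R,t=cam(n); q=K@(R@np.asarray(p)+t); return q[:2]/q[2]
E
python3 - <<'E'
from h import *
S=lambda u,v:(260+u/4,130+v/4); D=lambda u,v:(135+(u-322)/2.25,150+v/2.25)
for n,f,L in (("scene0.npz",S,{"closedL":(133,520,.034),"closedR":(190,505,.034),"spL":(60,328,.034),"spR":(106,320,.034),"gripfar":(122,341,.084),"gripnear":(138,368,.084),"hA":(80,45,.127),"hB":(220,24,.127),"hC":(280,97,.127),"hD":(137,125,.127),"ckL0":(143,57,.131),"ckL1":(198,138,.131),"ckR0":(203,50,.131),"ckR1":(266,126,.131)}),
 ("side0.npz",D,{"spNearTop":(577,192,.034),"clNearTop":(768,194,.034),"spNb":(577,221,.01),"clNb":(768,222,.01),"gripL":(672,136,.084),"gripR":(711,136,.084),"ckN0":(428,53,.131),"ckN1":(543,54,.131),"ckF0":(428,37,.131),"ckF1":(540,36,.131),"hnl":(385,72,.127),"hnr":(503,72,.127),"hfl":(385,33,.127),"hfr":(503,33,.127)})):
  for k,(u,v,z) in L.items(): print(k,(cast(n,f(u,v),z)*1000).round(0))
E
```

```text
closedL [665.  18.  34.]
closedR [666.  50.  34.]
spL [498.  41.  34.]
spR [502.  70.  34.]
gripfar [583.  46.  84.]
gripnear [607.  45.  84.]
hA [339. 119. 127.]
hB [348. 213. 127.]
hC [448. 207. 127.]
hD [444. 114. 127.]
ckL0 [376. 147. 131.]
ckL1 [478. 138. 131.]
ckR0 [382. 185. 131.]
ckR1 [481. 181. 131.]
spNearTop [494.  44.  34.]
clNearTop [658.  14.  34.]
spNb [493.  35.  10.]
clNb [658.   6.  10.]
gripL [577.  41.  84.]
gripR [610.  36.  84.]
ckN0 [375. 144. 131.]
ckN1 [476. 126. 131.]
ckF0 [376. 181. 131.]
ckF1 [478. 168. 131.]
hnl [338. 117. 127.]
hnr [438. 101. 127.]
hfl [337. 206. 127.]
hfr [445. 190. 127.]
```

>>> {"fn": "send_rows", "kwargs": {"steps": [{"dp":[-36,35,-4],"roll":0,"jaw":100},{"dp":[-71,71,-8],"roll":0,"jaw":100},{"dp":[-107,106,-12],"roll":0,"jaw":100},{"dp":[-142,142,-16],"roll":0,"jaw":100},{"dp":[-178,177,-20],"roll":0,"jaw":100}]}}

```text
time_s: 0.72
tcp_pos: [0.3466, -0.398, 0.2604]
eef_rot: [180.0, -0.0, -158.8]
contact_force: [0.9, -0.4, -0.2]
gripper_width: 0.0875
gripper_force: 0.0
```

>>> {"fn": "send_rows", "kwargs": {"steps": [{"dp":[-36,35,-4],"roll":0,"jaw":100},{"dp":[-71,71,-8],"roll":0,"jaw":100},{"dp":[-107,106,-12],"roll":0,"jaw":100},{"dp":[-142,142,-16],"roll":0,"jaw":100},{"dp":[-178,177,-20],"roll":0,"jaw":100}]}}

```text
time_s: 1.35
tcp_pos: [0.4483, -0.1685, 0.2806]
eef_rot: [180.0, 0.0, -158.8]
contact_force: [1.4, -1.0, -0.0]
gripper_width: 0.0877
gripper_force: 0.0
```

>>> {"fn": "send_rows", "kwargs": {"steps": [{"dp":[-36,35,-4],"roll":0,"jaw":100},{"dp":[-71,71,-8],"roll":0,"jaw":100},{"dp":[-107,106,-12],"roll":0,"jaw":100},{"dp":[-142,142,-16],"roll":0,"jaw":100},{"dp":[-178,177,-20],"roll":0,"jaw":100}]}}

```text
time_s: 1.98
tcp_pos: [0.5501, 0.0609, 0.3006]
eef_rot: [180.0, -0.0, -158.7]
contact_force: [1.1, 1.1, 0.5]
gripper_width: 0.0877
gripper_force: 0.0
```

>>> {"fn": "send_rows", "kwargs": {"steps": [{"dp":[0,0,0],"roll":0.17},{"dp":[0,0,0],"roll":0.34},{"dp":[0,0,0],"roll":0.5},{"dp":[0,0,0],"roll":0.5}]}}

```text
invalid input
```

```bash
python3 - <<'E'
from plant import r
import cv2,numpy as np
s=r.get_state();print(s["tcp_pos"],s["eef_rot"],s["time_s"])
c=r.capture("wrist");cv2.imwrite("pics/w1.png",c["image"]);np.savez("w1.npz",**{k:np.array(v) for k,v in c.items()})
E
```

```text
[0.55005811 0.06094493 0.30055296] [ 1.79994923e+02 -1.29768707e-02 -1.58739149e+02] 1.975
```

View pics/w1.png

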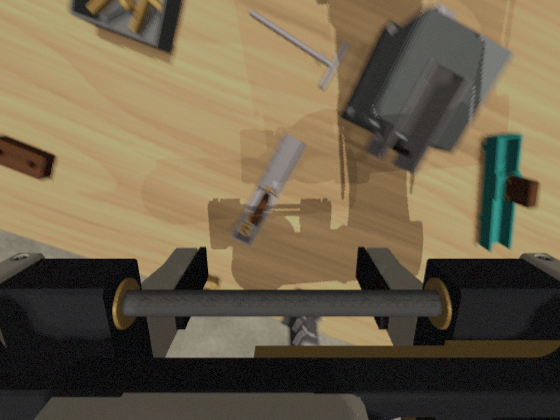

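Wrist view: chute from spout (297,140) to closed end (245,237), grip near (262,203). The feeder throat opens at about (400,155), the turquoise look-alike is at (502,190) and the T-rod at (300,45). Next I turn to line up, then measure.

>>> {"fn": "send_rows", "kwargs": {"steps": [{"dp":[0,0,0],"roll":0.17,"jaw":100},{"dp":[0,0,0],"roll":0.34,"jaw":100},{"dp":[0,0,0],"roll":0.5,"jaw":100},{"dp":[0,0,0],"roll":0.5,"jaw":100}]}}

```text
time_s: 2.52
tcp_pos: [0.5497, 0.0592, 0.3002]
eef_rot: [-180.0, -0.0, 172.7]
contact_force: [-0.1, -0.4, -0.2]
gripper_width: 0.0875
gripper_force: 0.0
```

```bash
python3 - <<'E'
from plant import r
import cv2,numpy as np
s=r.get_state();print(s["tcp_pos"],s["eef_rot"],s["time_s"])
c=r.capture("wrist");np.savez("w2.npz",**{k:np.array(v) for k,v in c.items()})
im=c["image"][0:260,170:560]
cv2.imwrite("pics/w2.png",cv2.resize(im,None,fx=2,fy=2,interpolation=cv2.INTER_CUBIC))
E
```

```text
[0.54965109 0.05922384 0.30020596] [-1.79984355e+02 -3.77444669e-02  1.72657430e+02] 2.525
```

View pics/w2.png

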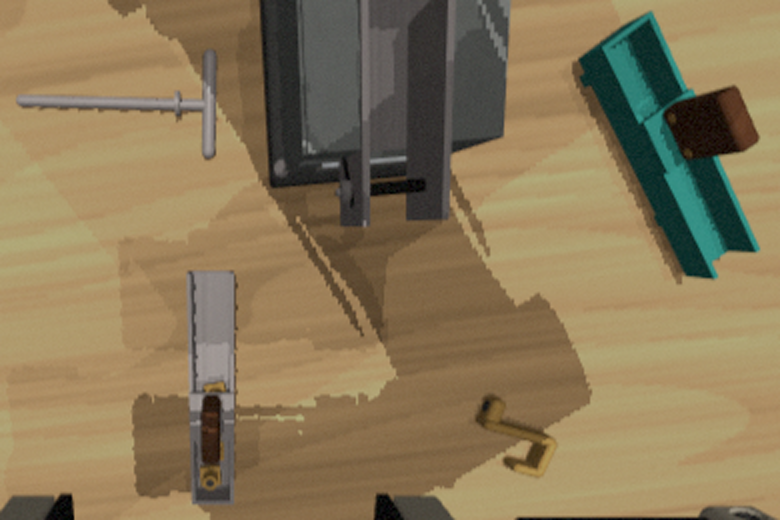

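```bash
python3 - <<'E'
from h import *
im=np.load("w2.npz")["image"]; g=cv2.cvtColor(im,cv2.COLOR_BGR2GRAY).astype(int)
for v in (5,35,65,95,105): print(v,"x345+",g[v-1:v+2,345:405].mean(0).round().astype(int).tolist())
for v in (145,165,185,240): print(v,"x258+",g[v-1:v+2,258:295].mean(0).round().astype(int).tolist())
f=lambda u,v:(170+u/2,v/2)
for k,u,v,z in (("spoutL",190,271,.034),("spoutR",236,271,.034),("closL",192,502,.034),("closR",233,502,.034),("ckLtip",366,224,.131),("ckRtip",446,218,.131),("ckLtop",366,0,.131),("ckRtop",452,0,.131),("gripfar",212,396,.084),("gripnear",212,466,.084)): print(k,(cast("w2.npz",f(u,v),z)*1000).round(1))
print(cam("w2.npz"))
E
```

```text
5 x345+ [90, 90, 92, 89, 64, 88, 109, 113, 112, 90, 75, 77, 78, 77, 75, 74, 76, 77, 79, 78, 73, 75, 73, 77, 77, 75, 76, 76, 79, 79, 76, 75, 77, 71, 67, 60, 54, 49, 53, 49, 52, 49, 51, 47, 49, 51, 50, 47, 61, 105, 109, 108, 102, 89, 88, 87, 88, 87, 87, 88]
35 x345+ [92, 91, 90, 82, 81, 69, 109, 112, 113, 105, 95, 95, 101, 98, 93, 93, 98, 96, 97, 97, 98, 95, 76, 76, 77, 75, 74, 78, 68, 52, 52, 49, 51, 49, 49, 52, 51, 52, 52, 51, 50, 48, 50, 49, 48, 50, 53, 53, 89, 90, 88, 86, 74, 72, 70, 71, 72, 73, 73, 72]
65 x345+ [85, 75, 74, 73, 73, 58, 87, 93, 91, 91, 75, 75, 78, 73, 74, 71, 75, 76, 76, 73, 75, 75, 75, 77, 76, 74, 73, 76, 62, 49, 48, 46, 48, 46, 50, 52, 49, 50, 48, 50, 47, 52, 50, 49, 49, 50, 48, 80, 93, 89, 88, 74, 70, 70, 70, 70, 71, 72, 68, 71]
95 x345+ [61, 45, 45, 47, 47, 49, 69, 88, 90, 90, 32, 14, 17, 13, 18, 14, 7, 13, 20, 17, 10, 15, 19, 15, 22, 18, 21, 24, 17, 18, 18, 21, 25, 18, 21, 23, 26, 37, 45, 51, 49, 52, 49, 49, 50, 47, 72, 90, 89, 94, 126, 100, 97, 97, 96, 97, 139, 149, 152, 150]
105 x345+ [51, 47, 48, 49, 48, 50, 61, 75, 75, 77, 87, 85, 89, 87, 88, 90, 87, 88, 8
[... 887 characters left out ...]
104, 99, 108, 108, 108, 106, 106, 107, 107]
spoutL [492.5  44.8  34. ]
spoutR [496.4  75.4  34. ]
closL [660.9  21.9  34. ]
closR [664.8  52.6  34. ]
ckLtip [475.  141.4 131. ]
ckRtip [477.3 181.1 131. ]
ckLtop [378.9 146.7 131. ]
ckRtop [383.8 185.2 131. ]
gripfar [566.6  50.6  84. ]
gripnear [613.5  44.4  84. ]
(array([[299.31284479,   0.        , 281.60819945],
       [  0.        , 299.31284479, 208.89236533],
       [  0.        ,   0.        ,   1.        ]]), array([[ 1.27210359e-01,  9.91875744e-01, -1.84236983e-04],
       [ 9.44699182e-01, -1.21103248e-01,  3.04758035e-01],
       [ 3.02259790e-01, -3.89424276e-02, -9.52429791e-01]]), array([-0.12933019, -0.56839854,  0.28580342]))
```

```bash
python3 - <<'E'
from h import *
P=np.array([cast("w2.npz",q,.131)[:2]*1000 for q in((374.1,5),(374,35),(373.5,65),(373,95),(373,105))]);print(P.round(1))
k=np.polyfit(P[:,0],P[:,1],1);print(k,np.degrees(np.arctan(k[0])),np.polyval(k,478))
for q in((354.6,35),(392.9,35),(355,95),(391,95)):print((cast("w2.npz",q,.131)*1000).round(1))
# rest bar: centre pixels at left cheek & mid ; edges rows
im=np.load("w2.npz")["image"]; g=cv2.cvtColor(im,cv2.COLOR_BGR2GRAY).astype(int)
for u in(358,365,372,378): print(u,g[80:112,u-1:u+2].mean(1).round().astype(int).tolist())
E
```

```text
[[385.2 165.4]
 [409.3 164.5]
 [434.7 163.2]
 [461.6 161.8]
 [471.  161.5]]
[-4.79130177e-02  1.84008657e+02] -2.7431158954596273 161.10623474165396
[407.  146.6 131. ]
[411.6 182.  131. ]
[459.4 144.2 131. ]
[463.9 179.3 131. ]
358 [139, 104, 52, 42, 36, 35, 31, 31, 23, 55, 63, 40, 17, 13, 16, 18, 13, 29, 77, 96, 95, 96, 95, 91, 90, 87, 86, 91, 91, 91, 93, 95]
365 [117, 73, 44, 34, 29, 33, 32, 25, 37, 68, 54, 16, 10, 14, 18, 15, 9, 73, 95, 98, 95, 95, 91, 87, 85, 88, 91, 91, 91, 93, 94, 96]
372 [84, 47, 43, 40, 40, 35, 33, 35, 60, 57, 28, 17, 14, 16, 13, 10, 39, 71, 83, 81, 80, 82, 78, 76, 76, 77, 79, 77, 79, 82, 89, 93]
378 [50, 47, 48, 51, 49, 48, 51, 49, 48, 33, 8, 10, 13, 15, 10, 12, 42, 51, 49, 46, 51, 47, 50, 51, 47, 52, 46, 50, 50, 47, 80, 91]
```

```bash
python3 - <<'E'
from h import *
a=np.radians(-2.8);ex=np.array([np.cos(a),np.sin(a)]);o=np.array([388.6,165.4])
for s in range(-18,19,4):
    z=92+s*np.sin(np.radians(40));X=60+s*np.cos(np.radians(40))
    p=np.r_[o+ex*X,z]/1000; print(s,round(X,1),round(z,1),proj("w2.npz",p).round(1))
# also side view end of bar / scene
    print("   side",proj("side0.npz",p+np.r_[0.035*np.array([np.sin(a),-np.cos(a)]),0]).round(1))
E
```

```text
-18 46.2 80.4 [360.2  71.9]
   side [212.8 197.6]
-14 49.3 83.0 [360.8  74.6]
   side [214.3 196.4]
-10 52.3 85.6 [361.4  77.4]
   side [215.7 195.2]
-6 55.4 88.1 [361.9  80.1]
   side [217.2 193.9]
-2 58.5 90.7 [362.5  82.9]
   side [218.7 192.7]
2 61.5 93.3 [363.1  85.7]
   side [220.1 191.5]
6 64.6 95.9 [363.7  88.5]
   side [221.6 190.3]
10 67.7 98.4 [364.3  91.4]
   side [223.  189.1]
14 70.7 101.0 [365.   94.2]
   side [224.5 187.9]
18 73.8 103.6 [365.6  97.1]
   side [226.  186.7]
```

>>> {"fn": "send_rows", "kwargs": {"steps": [{"dp":[-15,-3,35],"roll":0.003,"jaw":60},{"dp":[-30,-5,80],"roll":0.006,"jaw":60},{"dp":[-44,-6.6,125],"roll":0.007,"jaw":60},{"dp":[-44,-6.6,165],"roll":0.007,"jaw":60},{"dp":[-44,-6.6,190],"roll":0.007,"jaw":60}]}}

```text
time_s: 3.2
tcp_pos: [0.5917, 0.0465, 0.1081]
eef_rot: [-179.9, -0.2, 172.4]
contact_force: [0.2, 0.8, 0.4]
gripper_width: 0.0529
gripper_force: 0.0
```

```bash
python3 - <<'E'
from plant import r
import cv2,numpy as np
s=r.get_state();print(s["tcp_pos"],s["eef_rot"],s["time_s"])
c=r.capture("wrist");np.savez("w3.npz",**{k:np.array(v) for k,v in c.items()})
cv2.imwrite("pics/w3.png",c["image"])
E
```

```text
[0.59168464 0.04653705 0.1080853 ] [-1.79928210e+02 -1.51343697e-01  1.72387265e+02] 3.2
```

View pics/w3.png

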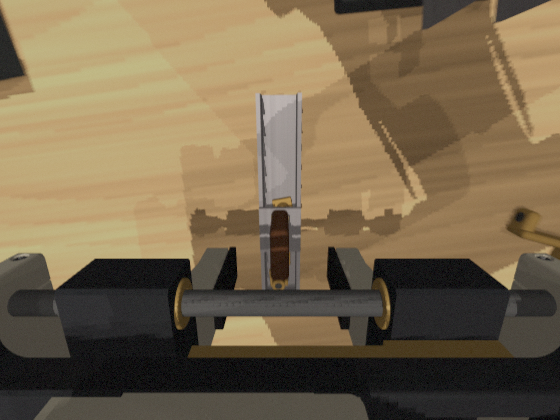

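The grip at (280,245) is centred between the fingers and in line with them. I'll descend and close.

>>> {"fn": "send_rows", "kwargs": {"steps": [{"dp":[0,0,20],"roll":0,"jaw":60},{"dp":[0,0,40],"roll":0,"jaw":60},{"dp":[0,0,52],"roll":0,"jaw":60},{"dp":[0,0,52],"roll":0,"jaw":35},{"dp":[0,0,52],"roll":0,"jaw":20}], "newtons": 40}}

```text
time_s: 3.88
tcp_pos: [0.5932, 0.0473, 0.0594]
eef_rot: [180.0, 0.1, 172.2]
contact_force: [0.5, 0.6, 0.4]
gripper_width: 0.0379
gripper_force: 0.0
```

>>> {"fn": "send_rows", "kwargs": {"steps": [{"dp":[0,0,0],"roll":0,"jaw":12},{"dp":[0,0,0],"roll":0,"jaw":5},{"dp":[0,0,0],"roll":0,"jaw":0},{"dp":[0,0,0],"roll":0,"jaw":0},{"dp":[0,0,0],"roll":0,"jaw":0}], "newtons": 50}}

```text
time_s: 4.5
tcp_pos: [0.5928, 0.0471, 0.0589]
eef_rot: [180.0, 0.0, 172.2]
contact_force: [-2.3, 0.3, 5.6]
gripper_width: 0.0119
gripper_force: 50.0
```

>>> {"fn": "send_rows", "kwargs": {"steps": [{"dp":[0,0,0],"roll":0,"jaw":0},{"dp":[0,0,-1],"roll":0,"jaw":0},{"dp":[0,0,-3],"roll":0,"jaw":0},{"dp":[0,0,-6],"roll":0,"jaw":0},{"dp":[0,0,-10],"roll":0,"jaw":0}], "newtons": 50}}

```text
time_s: 5.12
tcp_pos: [0.5924, 0.047, 0.0685]
eef_rot: [-180.0, -0.0, 172.2]
contact_force: [0.4, 0.1, -3.6]
gripper_width: 0.0117
gripper_force: 50.0
```

>>> {"fn": "send_rows", "kwargs": {"steps": [{"dp":[0,0,-5],"roll":0,"jaw":0},{"dp":[0,0,-14],"roll":0,"jaw":0},{"dp":[0,0,-28],"roll":0,"jaw":0},{"dp":[0,0,-43],"roll":0,"jaw":0},{"dp":[0.5,4,-58],"roll":0,"jaw":0}]}}

```text
time_s: 5.75
tcp_pos: [0.5929, 0.0511, 0.128]
eef_rot: [180.0, 0.0, 172.2]
contact_force: [-0.8, 0.5, -4.8]
gripper_width: 0.0117
gripper_force: 50.0
```

>>> {"fn": "send_rows", "kwargs": {"steps": [{"dp":[1,7,-13],"roll":0,"jaw":0},{"dp":[3,18,-25],"roll":-0.01,"jaw":0},{"dp":[5,32,-34],"roll":-0.03,"jaw":0},{"dp":[7,46,-40],"roll":-0.05,"jaw":0},{"dp":[9,60,-42.5],"roll":-0.065,"jaw":0}]}}

```text
time_s: 6.38
tcp_pos: [0.5919, 0.1131, 0.1692]
eef_rot: [180.0, 0.0, 176.0]
contact_force: [-0.5, 0.4, -3.5]
gripper_width: 0.0119
gripper_force: 50.0
```

```bash
cat > st.py <<'E'
from plant import r
import numpy as np
s=r.get_state();p=s["tcp_pos"]*1000;y=np.radians(s["eef_rot"][2])
a=np.radians(-2.8);ex=np.array([np.cos(a),np.sin(a)]);ey=np.array([-ex[1],ex[0]]);d=p[:2]-[388.6,165.4]
print("t",s["time_s"],"p",p.round(2),"rot",s["eef_rot"].round(2),"hop X,Y",(d@ex).round(2),(d@ey).round(2),"chute z",(p[2]-58.9).round(2),"heelX",(d@ex-59).round(2))
F=s["contact_force"];print("Fin/out",(F[:2]@ex).round(2),"lat",(F[:2]@ey).round(2),"z",F[2].round(2),"M",s["moment"].round(3),"grip",s["gripper_force"])
E
python3 st.py
```

```text
t 6.375 p [591.89 113.08 169.23] rot [179.99   0.   176.01] hop X,Y 205.6 -42.33 chute z 110.33 heelX 146.6
Fin/out -0.52 lat 0.42 z -3.53 M [-0.023 -0.033 -0.052] grip 49.98726010322571
```

>>> {"fn": "send_rows", "kwargs": {"steps": [{"dp":[1.4,14,0],"roll":-0.01,"jaw":0},{"dp":[2.9,27,0],"roll":-0.02,"jaw":0},{"dp":[3.9,36,0],"roll":-0.021,"jaw":0},{"dp":[4.5,42.2,0],"roll":-0.021,"jaw":0},{"dp":[4.5,42.2,0],"roll":-0.021,"jaw":0}]}}

```text
time_s: 7.0
tcp_pos: [0.5904, 0.1545, 0.169]
eef_rot: [-180.0, -0.0, 177.1]
contact_force: [0.2, -0.1, -3.2]
gripper_width: 0.0116
gripper_force: 50.0
```

```bash
python3 st.py; python3 - <<'E'
from plant import r
import cv2,numpy as np
c=r.capture("wrist");np.savez("w4.npz",**{k:np.array(v) for k,v in c.items()})
d=r.capture("side");np.savez("s4.npz",**{k:np.array(v) for k,v in d.items()})
a=c["image"][0:290,180:380]; b=d["image"][110:250,140:330]
o=np.zeros((580,800,3),np.uint8); A=cv2.resize(a,None,fx=2,fy=2,interpolation=cv2.INTER_CUBIC);B=cv2.resize(b,None,fx=2.1,fy=2.1,interpolation=cv2.INTER_CUBIC)
o[:580,:400]=A;o[:B.shape[0],401:800]=B[:,:399]
cv2.imwrite("pics/w4.png",o)
E
```

```text
t 7.0 p [590.4  154.48 168.97] rot [-1.7999e+02 -1.0000e-02  1.7714e+02] hop X,Y 202.09 -1.05 chute z 110.07 heelX 143.09
Fin/out 0.23 lat -0.09 z -3.25 M [-0.065 -0.035 -0.058] grip 49.98753368854523
```

View pics/w4.png

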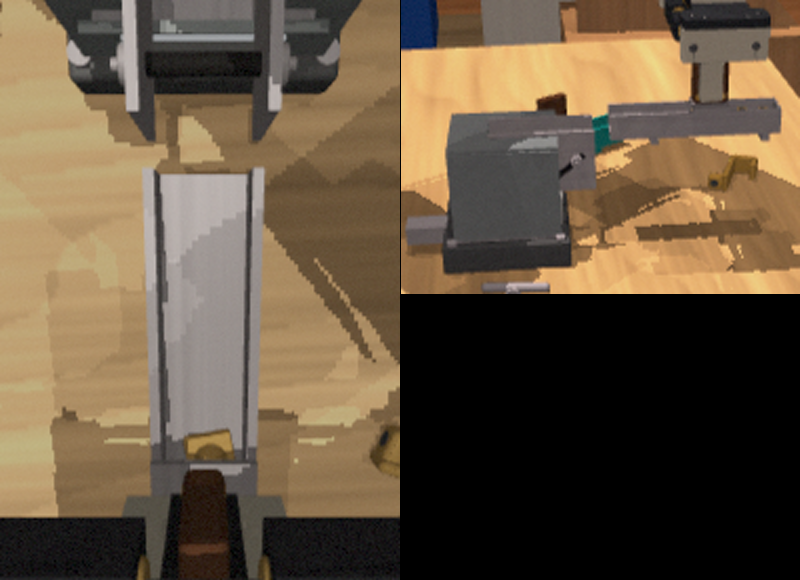

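```bash
python3 - <<'E'
from h import *
g=cv2.cvtColor(np.load("w4.npz")["image"],cv2.COLOR_BGR2GRAY).astype(int)
for v in(2,12,40,50): print(v,"240+",g[v-1:v+2,238:262].mean(0).round().astype(int).tolist(),"302+",g[v-1:v+2,302:326].mean(0).round().astype(int).tolist())
for v in(95,140,200): print(v,"245+",g[v-1:v+2,248:266].mean(0).round().astype(int).tolist(),"300+",g[v-1:v+2,298:318].mean(0).round().astype(int).tolist())
E
```

```text
2 240+ [47, 46, 50, 174, 182, 183, 181, 180, 180, 149, 75, 56, 55, 55, 56, 55, 55, 56, 90, 91, 89, 87, 87, 92] 302+ [114, 113, 114, 110, 91, 70, 60, 57, 57, 57, 58, 60, 58, 85, 111, 115, 114, 111, 113, 114, 70, 51, 48, 47]
12 240+ [71, 72, 74, 148, 179, 183, 182, 180, 180, 183, 92, 56, 54, 58, 57, 58, 57, 57, 68, 73, 74, 72, 129, 133] 302+ [93, 94, 93, 90, 94, 62, 57, 60, 55, 58, 58, 57, 56, 96, 113, 114, 114, 113, 113, 112, 87, 84, 83, 81]
40 240+ [35, 60, 88, 94, 140, 179, 184, 182, 182, 182, 173, 87, 55, 56, 55, 55, 52, 52, 55, 34, 28, 26, 29, 29] 302+ [33, 31, 33, 30, 38, 54, 57, 57, 55, 58, 56, 56, 120, 176, 126, 112, 113, 112, 114, 83, 77, 68, 39, 35]
50 240+ [118, 117, 116, 117, 133, 178, 184, 183, 181, 182, 183, 112, 62, 55, 58, 58, 54, 56, 59, 98, 104, 104, 95, 93] 302+ [87, 89, 86, 86, 69, 57, 58, 55, 57, 57, 58, 55, 149, 177, 181, 178, 179, 179, 165, 118, 111, 111, 111, 110]
95 245+ [161, 160, 162, 168, 176, 175, 176, 176, 176, 88, 57, 58, 137, 172, 177, 177, 178, 179] 300+ [176, 175, 176, 175, 174, 98, 65, 61, 145, 171, 174, 173, 172, 171, 98, 83, 82, 81, 81, 82]
140 245+ [163, 164, 164, 150, 154, 175, 177, 177, 175, 174, 109, 65, 61, 94, 97, 123, 156, 158] 300+ [151, 148, 148, 148, 111, 68, 62, 122, 143, 144, 144, 143, 145, 144, 145, 144, 144, 143, 144, 144]
200 245+ [144, 145, 144, 145, 145, 144, 142, 138, 139, 140, 140, 122, 68, 58, 70, 78, 89, 134] 300+ [145, 143, 143, 92, 61, 53, 135, 138, 139, 139, 139, 153, 154, 154, 154, 155, 154, 153, 153, 154]
```

>>> {"fn": "send_rows", "kwargs": {"steps": [{"dp":[0,0,3],"roll":0,"jaw":0},{"dp":[3,0,7],"roll":0,"jaw":0},{"dp":[9,0,9],"roll":0,"jaw":0},{"dp":[17,0,9],"roll":0,"jaw":0},{"dp":[25,0,9],"roll":0,"jaw":0}]}}

```text
time_s: 7.72
tcp_pos: [0.5648, 0.1555, 0.1602]
eef_rot: [180.0, 0.0, 177.1]
contact_force: [-0.4, -0.4, -3.7]
gripper_width: 0.0118
gripper_force: 50.0
```

>>> {"fn": "send_rows", "kwargs": {"steps": [{"dp":[7,0,0],"roll":0,"jaw":0},{"dp":[14,0,0],"roll":0,"jaw":0},{"dp":[20,0,0],"roll":0,"jaw":0},{"dp":[25,0,0],"roll":0,"jaw":0},{"dp":[28,0,0],"roll":0,"jaw":0}]}}

```text
time_s: 8.35
tcp_pos: [0.5373, 0.1569, 0.1601]
eef_rot: [180.0, 0.0, 177.1]
contact_force: [-0.1, 0.7, -3.5]
gripper_width: 0.0119
gripper_force: 50.0
```

```bash
python3 st.py
```

```text
t 8.35 p [537.25 156.88 160.13] rot [1.8000e+02 1.0000e-02 1.7713e+02] hop X,Y 148.89 -1.25 chute z 101.23 heelX 89.89
Fin/out -0.12 lat 0.66 z -3.5 M [-0.03  -0.048 -0.008] grip 49.98723864555359
```

>>> {"fn": "send_rows", "kwargs": {"steps": [{"dp":[0,0,1],"roll":0,"jaw":0},{"dp":[0,0,2],"roll":0,"jaw":0},{"dp":[0,0,3],"roll":0,"jaw":0},{"dp":[0,0,3],"roll":0,"jaw":0}]}}

```text
time_s: 8.85
tcp_pos: [0.5375, 0.1568, 0.1568]
eef_rot: [-180.0, -0.0, 177.1]
contact_force: [-0.3, -0.1, -4.1]
gripper_width: 0.0117
gripper_force: 50.0
```

>>> {"fn": "send_rows", "kwargs": {"steps": [{"dp":[0,0,0.5],"roll":0,"jaw":0},{"dp":[0,0,1],"roll":0,"jaw":0},{"dp":[0,0,1],"roll":0,"jaw":0}]}}

```text
time_s: 9.22
tcp_pos: [0.5375, 0.1568, 0.156]
eef_rot: [-180.0, -0.0, 177.1]
contact_force: [0.0, -0.2, -3.6]
gripper_width: 0.0116
gripper_force: 50.0
```

>>> {"fn": "send_rows", "kwargs": {"steps": [{"dp":[0,0,0.5],"roll":0,"jaw":0},{"dp":[0,0,1],"roll":0,"jaw":0},{"dp":[0,0,1],"roll":0,"jaw":0}]}}

```text
time_s: 9.6
tcp_pos: [0.5375, 0.1568, 0.155]
eef_rot: [-180.0, -0.0, 177.1]
contact_force: [-1.0, 1.0, -4.0]
gripper_width: 0.0117
gripper_force: 50.0
```

```bash
python3 st.py
```

```text
t 9.6 p [537.48 156.82 155.03] rot [-180.     -0.    177.12] hop X,Y 149.12 -1.29 chute z 96.13 heelX 90.12
Fin/out -1.01 lat 0.99 z -4.0 M [-0.017 -0.018 -0.054] grip 49.98745322227478
```

>>> {"fn": "send_rows", "kwargs": {"steps": [{"dp":[0,0,0.5],"roll":0,"jaw":0},{"dp":[0,0,1],"roll":0,"jaw":0},{"dp":[0,0,1],"roll":0,"jaw":0}]}}

```text
time_s: 9.98
tcp_pos: [0.5377, 0.1569, 0.1545]
eef_rot: [180.0, 0.0, 177.1]
contact_force: [-0.3, 0.1, 2.1]
gripper_width: 0.0117
gripper_force: 50.0
```

```bash
python3 st.py
```

```text
t 9.975 p [537.67 156.94 154.49] rot [1.7999e+02 3.0000e-02 1.7714e+02] hop X,Y 149.31 -1.17 chute z 95.59 heelX 90.31
Fin/out -0.29 lat 0.12 z 2.06 M [-0.098  0.603 -0.001] grip 49.98732805252075
```

>>> {"fn": "send_rows", "kwargs": {"steps": [{"dp":[0,0,-0.4],"roll":0,"jaw":0},{"dp":[4,0,-0.4],"roll":0,"jaw":0},{"dp":[8,0,-0.4],"roll":0,"jaw":0},{"dp":[12,0,-0.4],"roll":0,"jaw":0},{"dp":[12,0,-0.4],"roll":0,"jaw":0}]}}

```text
time_s: 10.6
tcp_pos: [0.525, 0.1575, 0.1545]
eef_rot: [180.0, -0.0, 177.1]
contact_force: [-0.9, 0.3, 0.2]
gripper_width: 0.0118
gripper_force: 50.0
```

```bash
python3 st.py
```

```text
t 10.6 p [524.98 157.52 154.49] rot [ 1.7999e+02 -2.0000e-02  1.7713e+02] hop X,Y 136.61 -1.21 chute z 95.59 heelX 77.61
Fin/out -0.93 lat 0.21 z 0.21 M [ 0.284  0.553 -0.001] grip 49.99195218086243
```

>>> {"fn": "send_rows", "kwargs": {"steps": [{"dp":[0.7,0,0],"roll":0,"jaw":0},{"dp":[1.3,0,0],"roll":0,"jaw":0},{"dp":[2,0,0],"roll":0,"jaw":0}]}}

```text
time_s: 10.98
tcp_pos: [0.5238, 0.1577, 0.1546]
eef_rot: [180.0, 0.0, 177.1]
contact_force: [1.4, -0.6, 1.1]
gripper_width: 0.0116
gripper_force: 50.0
```

>>> {"fn": "send_rows", "kwargs": {"steps": [{"dp":[0.5,0,0],"roll":0,"jaw":0},{"dp":[1,0,0],"roll":0,"jaw":0}]}}

```text
time_s: 11.22
tcp_pos: [0.5227, 0.1576, 0.1546]
eef_rot: [180.0, 0.0, 177.1]
contact_force: [1.6, 0.5, 1.0]
gripper_width: 0.0119
gripper_force: 50.0
```

```bash
python3 st.py
```

```text
t 11.225 p [522.66 157.64 154.58] rot [1.7999e+02 2.0000e-02 1.7712e+02] hop X,Y 134.28 -1.21 chute z 95.68 heelX 75.28
Fin/out 1.6 lat 0.6 z 0.97 M [-0.032 -0.443  0.013] grip 49.98880863189697
```

>>> {"fn": "send_rows", "kwargs": {"steps": [{"dp":[0.5,0,0],"roll":0,"jaw":0},{"dp":[0.8,0,0],"roll":0,"jaw":0},{"dp":[0.8,0,0],"roll":0,"jaw":0}]}}

```text
time_s: 11.6
tcp_pos: [0.5218, 0.1577, 0.1546]
eef_rot: [180.0, 0.0, 177.1]
contact_force: [2.9, 0.3, 1.6]
gripper_width: 0.012
gripper_force: 50.0
```

```bash
python3 st.py
```

```text
t 11.6 p [521.79 157.7  154.56] rot [1.7999e+02 1.0000e-02 1.7713e+02] hop X,Y 133.41 -1.19 chute z 95.66 heelX 74.41
Fin/out 2.85 lat 0.41 z 1.57 M [-0.031 -0.377 -0.02 ] grip 49.9891072511673
```

>>> {"fn": "send_rows", "kwargs": {"steps": [{"dp":[0.4,0,0],"roll":0,"jaw":0},{"dp":[0.6,0,0],"roll":0,"jaw":0},{"dp":[0.6,0,0],"roll":0,"jaw":0}]}}

```text
time_s: 11.98
tcp_pos: [0.5212, 0.1577, 0.1545]
eef_rot: [180.0, 0.0, 177.1]
contact_force: [3.0, -0.0, 2.9]
gripper_width: 0.012
gripper_force: 50.0
```

```bash
python3 st.py
```

```text
t 11.975 p [521.19 157.72 154.53] rot [1.7999e+02 1.0000e-02 1.7713e+02] hop X,Y 132.81 -1.19 chute z 95.63 heelX 73.81
Fin/out 3.02 lat 0.13 z 2.93 M [-0.014 -0.444  0.023] grip 49.98921811580658
```

>>> {"fn": "send_rows", "kwargs": {"steps": [{"dp":[0,0,-0.4],"roll":0,"jaw":0},{"dp":[0.4,0,-0.4],"roll":0,"jaw":0},{"dp":[0.6,0,-0.4],"roll":0,"jaw":0},{"dp":[0.6,0,-0.4],"roll":0,"jaw":0}]}}

```text
time_s: 12.48
tcp_pos: [0.5203, 0.1576, 0.1546]
eef_rot: [-180.0, -0.0, 177.1]
contact_force: [0.7, -0.1, -2.2]
gripper_width: 0.0117
gripper_force: 50.0
```

```bash
python3 st.py
```

```text
t 12.475 p [520.31 157.62 154.61] rot [-1.7999e+02 -3.0000e-02  1.7712e+02] hop X,Y 131.93 -1.34 chute z 95.71 heelX 72.93
Fin/out 0.73 lat -0.11 z -2.19 M [ 0.03  -0.287  0.028] grip 49.9886029958725
```

>>> {"fn": "send_rows", "kwargs": {"steps": [{"dp":[0.4,0,0],"roll":0,"jaw":0},{"dp":[0.8,0,0],"roll":0,"jaw":0},{"dp":[0.8,0,0],"roll":0,"jaw":0}]}}

```text
time_s: 12.85
tcp_pos: [0.52, 0.1577, 0.1548]
eef_rot: [180.0, 0.0, 177.1]
contact_force: [4.1, -0.4, -3.5]
gripper_width: 0.0118
gripper_force: 50.0
```

```bash
python3 st.py
```

```text
t 12.85 p [520.04 157.72 154.84] rot [1.8000e+02 3.0000e-02 1.7713e+02] hop X,Y 131.66 -1.25 chute z 95.94 heelX 72.66
Fin/out 4.14 lat -0.23 z -3.46 M [-0.436 -1.715  0.075] grip 49.98423993587494
```

>>> {"fn": "send_rows", "kwargs": {"steps": [{"dp":[0,0,0],"roll":0,"jaw":0},{"dp":[0,0,0],"roll":0,"jaw":0},{"dp":[0,0,0],"roll":0,"jaw":0},{"dp":[0,0,0],"roll":0,"jaw":0}]}}

```text
time_s: 13.35
tcp_pos: [0.5199, 0.1577, 0.1549]
eef_rot: [180.0, 0.0, 177.1]
contact_force: [5.5, -1.7, -3.4]
gripper_width: 0.0115
gripper_force: 50.0
```

>>> {"fn": "send_rows", "kwargs": {"steps": [{"dp":[0,0,0],"roll":0,"jaw":0},{"dp":[0,0,0],"roll":0,"jaw":0}], "newtons": 20}}

```text
time_s: 13.6
tcp_pos: [0.5198, 0.1577, 0.1549]
eef_rot: [-180.0, 0.0, 177.1]
contact_force: [4.3, -0.4, -3.3]
gripper_width: 0.0117
gripper_force: 20.0
```

```bash
python3 st.py
```

```text
t 13.6 p [519.83 157.75 154.94] rot [-1.8000e+02  1.0000e-02  1.7713e+02] hop X,Y 131.44 -1.24 chute z 96.04 heelX 72.44
Fin/out 4.35 lat -0.17 z -3.33 M [-0.625 -1.972  0.063] grip 19.99770015478134
```

Step 1 should be met (about 4–5 N, held level for more than 0.5 s). Now a first small arc about the bar.

>>> {"fn": "send_rows", "kwargs": {"steps": [{"dp":[0.3,0,-0.3],"roll":0,"jaw":0},{"dp":[0.6,0,-0.6],"roll":0,"jaw":0},{"dp":[0.6,0,-0.6],"roll":0,"jaw":0}]}}

```text
time_s: 13.98
tcp_pos: [0.5192, 0.1578, 0.1556]
eef_rot: [180.0, 0.0, 177.1]
contact_force: [5.8, -2.0, -3.2]
gripper_width: 0.0117
gripper_force: 20.0
```

```bash
python3 st.py
```

```text
t 13.975 p [519.19 157.79 155.57] rot [1.8000e+02 1.0000e-02 1.7713e+02] hop X,Y 130.8 -1.22 chute z 96.67 heelX 71.8
Fin/out 5.92 lat -1.74 z -3.17 M [-0.679 -1.916  0.008] grip 19.999920129776
```

>>> {"fn": "send_rows", "kwargs": {"steps": [{"dp":[0.5,0,-0.5],"roll":0,"jaw":0},{"dp":[1,0,-1],"roll":0,"jaw":0},{"dp":[1.4,0,-1.4],"roll":0,"jaw":0},{"dp":[1.4,0,-1.4],"roll":0,"jaw":0}], "newtons": 16}}

```text
time_s: 14.48
tcp_pos: [0.5176, 0.1579, 0.1569]
eef_rot: [180.0, -0.0, 177.1]
contact_force: [3.4, -2.1, -2.4]
gripper_width: 0.0121
gripper_force: 16.0
```

```bash
python3 st.py
```

```text
t 14.475 p [517.61 157.87 156.9 ] rot [ 1.8000e+02 -1.0000e-02  1.7713e+02] hop X,Y 129.23 -1.22 chute z 98.0 heelX 70.23
Fin/out 3.5 lat -1.91 z -2.37 M [-0.525 -1.499  0.094] grip 15.999897122383118
```

>>> {"fn": "send_rows", "kwargs": {"steps": [{"dp":[0.8,0,-0.8],"roll":0,"jaw":0},{"dp":[1.6,0,-1.6],"roll":0,"jaw":0},{"dp":[2.4,0,-2.4],"roll":0,"jaw":0},{"dp":[3.2,0,-3.2],"roll":0,"jaw":0},{"dp":[3.2,0,-3.2],"roll":0,"jaw":0}]}}

```text
time_s: 15.1
tcp_pos: [0.5142, 0.158, 0.1599]
eef_rot: [-180.0, -0.0, 177.1]
contact_force: [1.6, 0.1, -3.6]
gripper_width: 0.0122
gripper_force: 16.0
```

```bash
python3 st.py
```

```text
t 15.1 p [514.15 157.98 159.93] rot [-1.8000e+02 -4.0000e-02  1.7712e+02] hop X,Y 125.77 -1.28 chute z 101.03 heelX 66.77
Fin/out 1.6 lat 0.22 z -3.56 M [-0.126 -0.857  0.055] grip 15.999676287174225
```

>>> {"fn": "send_rows", "kwargs": {"steps": [{"dp":[1.5,0,-1],"roll":0,"jaw":0},{"dp":[2.7,0,-2],"roll":0,"jaw":0},{"dp":[3.8,0,-3],"roll":0,"jaw":0},{"dp":[4.9,0,-4],"roll":0,"jaw":0},{"dp":[6,0,-4.9],"roll":0,"jaw":0}]}}

```text
time_s: 15.72
tcp_pos: [0.5085, 0.1583, 0.1651]
eef_rot: [180.0, 0.0, 177.1]
contact_force: [2.9, -0.5, -4.0]
gripper_width: 0.0116
gripper_force: 16.0
```

```bash
python3 st.py; python3 - <<'E'
from plant import r
import cv2,numpy as np
d=r.capture("side");c=r.capture("wrist")
np.savez("s5.npz",**{k:np.array(v) for k,v in d.items()})
o=np.zeros((580,800,3),np.uint8)
o[:]=0;A=cv2.resize(c["image"][0:290,180:380],None,fx=2,fy=2,interpolation=cv2.INTER_CUBIC)
B=cv2.resize(d["image"][100:250,150:330],None,fx=2.2,fy=2.2,interpolation=cv2.INTER_CUBIC)
o[:580,:400]=A;o[:B.shape[0],402:402+B.shape[1]]=B;cv2.imwrite("pics/w5.png",o)
E
```

```text
t 15.725 p [508.51 158.35 165.08] rot [1.8000e+02 1.0000e-02 1.7712e+02] hop X,Y 120.11 -1.19 chute z 106.18 heelX 61.11
Fin/out 2.95 lat -0.33 z -3.96 M [-0.123 -1.281  0.044] grip 15.999632477760315
```

View pics/w5.png

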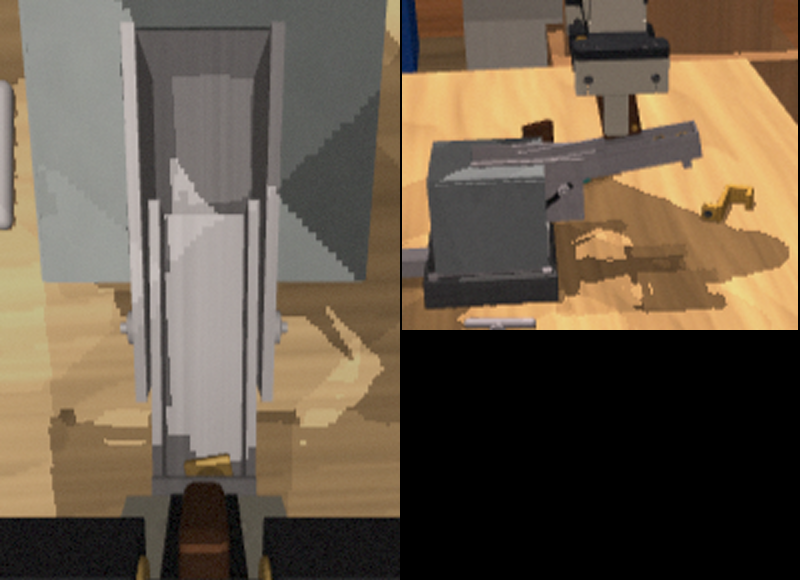

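The chute is tipping about the bar (about 10° spout-down in the side view) and sits centred between the cheeks at wrist-crop column ~204. The nuts haven't moved yet. Continuing.

>>> {"fn": "send_rows", "kwargs": {"steps": [{"dp":[1.3,0,-0.8],"roll":0,"jaw":0},{"dp":[2.6,0,-1.6],"roll":0,"jaw":0},{"dp":[3.9,0,-2.4],"roll":0,"jaw":0},{"dp":[5.1,0,-3.2],"roll":0,"jaw":0},{"dp":[6.3,0,-4],"roll":0,"jaw":0}]}}

```text
time_s: 16.45
tcp_pos: [0.5021, 0.1586, 0.169]
eef_rot: [180.0, -0.0, 177.1]
contact_force: [2.7, -0.3, -4.4]
gripper_width: 0.0119
gripper_force: 16.0
```

```bash
python3 st.py
```

```text
t 16.45 p [502.1  158.64 168.97] rot [ 1.8000e+02 -1.0000e-02  1.7712e+02] hop X,Y 113.69 -1.21 chute z 110.07 heelX 54.69
Fin/out 2.66 lat -0.12 z -4.38 M [-0.061 -1.355 -0.027] grip 15.99955826997757
```

>>> {"fn": "send_rows", "kwargs": {"steps": [{"dp":[1.3,0,-0.7],"roll":0,"jaw":0},{"dp":[2.6,0,-1.5],"roll":0,"jaw":0},{"dp":[3.9,0,-2.2],"roll":0,"jaw":0},{"dp":[5.2,0,-3],"roll":0,"jaw":0},{"dp":[6.6,0,-3.7],"roll":0,"jaw":0}]}}

```text
time_s: 17.08
tcp_pos: [0.4956, 0.1589, 0.1727]
eef_rot: [-180.0, -0.0, 177.1]
contact_force: [2.1, 1.2, -3.2]
gripper_width: 0.0117
gripper_force: 16.0
```

```bash
python3 st.py
```

```text
t 17.075 p [495.57 158.94 172.71] rot [-180.     -0.    177.12] hop X,Y 107.16 -1.23 chute z 113.81 heelX 48.16
Fin/out 1.99 lat 1.3 z -3.2 M [-0.086 -1.484  0.043] grip 15.999621748924255
```

>>> {"fn": "send_rows", "kwargs": {"steps": [{"dp":[1.4,0,-0.6],"roll":0,"jaw":0},{"dp":[2.8,0,-1.2],"roll":0,"jaw":0},{"dp":[4.2,0,-1.9],"roll":0,"jaw":0},{"dp":[5.6,0,-2.5],"roll":0,"jaw":0},{"dp":[7.1,0,-3.0],"roll":0,"jaw":0}]}}

```text
time_s: 17.7
tcp_pos: [0.4885, 0.1593, 0.1757]
eef_rot: [-180.0, 0.0, 177.1]
contact_force: [3.2, -0.3, -3.6]
gripper_width: 0.0119
gripper_force: 16.0
```

```bash
python3 st.py
```

```text
t 17.7 p [488.5  159.32 175.74] rot [-1.8000e+02  1.0000e-02  1.7713e+02] hop X,Y 100.08 -1.2 chute z 116.84 heelX 41.08
Fin/out 3.18 lat -0.14 z -3.64 M [-0.149 -1.397  0.016] grip 15.999512672424316
```

>>> {"fn": "send_rows", "kwargs": {"steps": [{"dp":[1.4,0,-0.5],"roll":0,"jaw":0},{"dp":[2.8,0,-1.0],"roll":0,"jaw":0},{"dp":[4.2,0,-1.5],"roll":0,"jaw":0},{"dp":[5.6,0,-2.0],"roll":0,"jaw":0},{"dp":[7.0,0,-2.4],"roll":0,"jaw":0}]}}

```text
time_s: 18.32
tcp_pos: [0.4816, 0.1597, 0.1782]
eef_rot: [180.0, 0.0, 177.1]
contact_force: [2.8, -0.6, -2.5]
gripper_width: 0.012
gripper_force: 16.0
```

```bash
python3 st.py
```

```text
t 18.325 p [481.57 159.67 178.18] rot [1.7999e+02 1.0000e-02 1.7712e+02] hop X,Y 93.13 -1.18 chute z 119.28 heelX 34.13
Fin/out 2.83 lat -0.49 z -2.51 M [-0.145 -1.25   0.02 ] grip 15.999615490436554
```

>>> {"fn": "send_rows", "kwargs": {"steps": [{"dp":[1.5,0,-0.4],"roll":0,"jaw":0},{"dp":[3,0,-0.8],"roll":0,"jaw":0},{"dp":[4.4,0,-1.2],"roll":0,"jaw":0},{"dp":[5.8,0,-1.6],"roll":0,"jaw":0},{"dp":[7.3,0,-1.9],"roll":0,"jaw":0}]}}

```text
time_s: 18.95
tcp_pos: [0.4742, 0.1601, 0.18]
eef_rot: [180.0, 0.0, 177.1]
contact_force: [3.7, -0.4, -2.5]
gripper_width: 0.0117
gripper_force: 16.0
```

```bash
python3 st.py
```

```text
t 18.95 p [474.22 160.05 180.02] rot [180.     0.   177.12] hop X,Y 85.78 -1.16 chute z 121.12 heelX 26.78
Fin/out 3.71 lat -0.23 z -2.48 M [-0.111 -1.302 -0.013] grip 15.999725461006165
```

>>> {"fn": "send_rows", "kwargs": {"steps": [{"dp":[1.5,0,-0.3],"roll":0,"jaw":0},{"dp":[3,0,-0.6],"roll":0,"jaw":0},{"dp":[4.5,0,-0.9],"roll":0,"jaw":0},{"dp":[5.9,0,-1.1],"roll":0,"jaw":0},{"dp":[7.2,0,-1.2],"roll":0,"jaw":0}]}}

```text
time_s: 19.58
tcp_pos: [0.4671, 0.1604, 0.1812]
eef_rot: [180.0, 0.0, 177.1]
contact_force: [2.3, -0.0, -1.4]
gripper_width: 0.0119
gripper_force: 16.0
```

>>> {"fn": "send_rows", "kwargs": {"steps": [{"dp":[0,0,0],"roll":0,"jaw":0},{"dp":[0,0,0],"roll":0,"jaw":0},{"dp":[0,0,0],"roll":0,"jaw":0},{"dp":[0,0,0],"roll":0,"jaw":0},{"dp":[0,0,0],"roll":0,"jaw":0}]}}

```text
time_s: 20.2
tcp_pos: [0.4671, 0.1604, 0.1812]
eef_rot: [180.0, -0.0, 177.1]
contact_force: [0.9, 0.1, -1.4]
gripper_width: 0.0119
gripper_force: 16.0
```

```bash
python3 st.py; python3 - <<'E'
from plant import r
import cv2,numpy as np
c=r.capture("wrist");d=r.capture("side");e=r.capture("scene")
o=np.zeros((600,800,3),np.uint8)
A=cv2.resize(c["image"][0:300,180:380],None,fx=2,fy=2,interpolation=cv2.INTER_CUBIC)
B=cv2.resize(d["image"][100:250,150:330],None,fx=2,fy=2,interpolation=cv2.INTER_CUBIC)
C=cv2.resize(e["image"][110:205,260:340],None,fx=3.1,fy=3.1,interpolation=cv2.INTER_CUBIC)
o[:600,:400]=A;o[:300,401:761]=B;o[302:302+C.shape[0],401:401+C.shape[1]]=C;cv2.imwrite("pics/w6.png",o)
hsv=cv2.cvtColor(c["image"],cv2.COLOR_BGR2HSV);m=cv2.inRange(hsv,(15,120,60),(32,255,255));print(cv2.connectedComponentsWithStats(m[:300,180:380])[2][1:].tolist()[:12])
E
```

```text
t 20.2 p [467.08 160.41 181.17] rot [180.    -0.   177.12] hop X,Y 78.63 -1.15 chute z 122.27 heelX 19.63
Fin/out 0.89 lat 0.15 z -1.43 M [ 0.01  -0.758  0.03 ] grip 15.99986582994461
[[42, 1, 1, 1, 1], [55, 1, 1, 1, 1], [60, 1, 1, 1, 1], [15, 3, 1, 1, 1], [49, 3, 1, 1, 1], [51, 2, 1, 1, 1], [57, 2, 1, 1, 1], [3, 5, 1, 1, 1], [19, 5, 1, 1, 1], [27, 5, 1, 1, 1], [30, 4, 1, 2, 2], [52, 5, 1, 1, 1]]
```

View pics/w6.png

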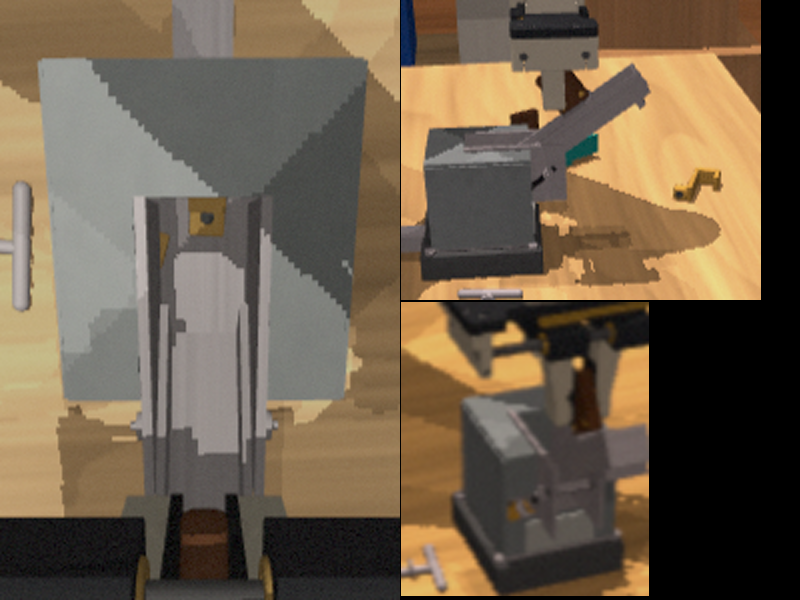

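>>> {"fn": "send_rows", "kwargs": {"steps": [{"dp":[1.2,0,-0.1],"roll":0,"jaw":0},{"dp":[2.4,0,-0.2],"roll":0,"jaw":0},{"dp":[3.6,0,-0.3],"roll":0,"jaw":0},{"dp":[4.8,0,-0.3],"roll":0,"jaw":0},{"dp":[4.8,0,-0.3],"roll":0,"jaw":0}]}}

```text
time_s: 20.98
tcp_pos: [0.4622, 0.1607, 0.1815]
eef_rot: [180.0, -0.0, 177.1]
contact_force: [3.2, -0.4, -0.9]
gripper_width: 0.0121
gripper_force: 16.0
```

```bash
python3 st.py
```

```text
t 20.975 p [462.18 160.66 181.49] rot [180.    -0.   177.13] hop X,Y 73.72 -1.14 chute z 122.59 heelX 14.72
Fin/out 3.22 lat -0.21 z -0.9 M [-0.085 -1.142 -0.002] grip 15.99983274936676
```

>>> {"fn": "send_rows", "kwargs": {"steps": [{"dp":[0,0,0],"roll":0,"jaw":0},{"dp":[0.3,0,0],"roll":0,"jaw":0},{"dp":[0.3,0,0],"roll":0,"jaw":0},{"dp":[0,0,0],"roll":0,"jaw":0},{"dp":[0,0,0],"roll":0,"jaw":0}]}}

```text
time_s: 21.6
tcp_pos: [0.4622, 0.1606, 0.1815]
eef_rot: [180.0, -0.0, 177.1]
contact_force: [1.2, 0.5, -1.4]
gripper_width: 0.0122
gripper_force: 16.0
```

```bash
python3 st.py; python3 - <<'E'
from plant import r
import cv2,numpy as np
for n,(a,b,c,d) in(("wrist",(60,260,240,320)),("scene",(120,205,265,340))):
    im=r.capture(n)["image"]; cv2.imwrite(f"{n}7.png",im)
    h=cv2.cvtColor(im,cv2.COLOR_BGR2HSV);m=cv2.inRange(h,(15,140,50),(32,255,255))
    st=cv2.connectedComponentsWithStats(m[a:b,c:d])[2][1:]
    print(n,[(x+c,y+a,w,hh,ar) for x,y,w,hh,ar in st.tolist() if ar>5])
E
```

```text
t 21.6 p [462.21 160.64 181.45] rot [ 1.8000e+02 -1.0000e-02  1.7712e+02] hop X,Y 73.76 -1.16 chute z 122.55 heelX 14.76
Fin/out 1.2 lat 0.54 z -1.39 M [ 0.054 -0.8    0.002] grip 15.999840795993805
wrist [(275, 108, 17, 15, 195), (260, 122, 4, 14, 29)]
scene [(265, 120, 40, 85, 1451), (289, 120, 9, 3, 22), (303, 120, 4, 6, 11), (325, 122, 15, 28, 279), (315, 127, 4, 5, 16), (296, 163, 44, 42, 533), (295, 175, 3, 5, 11)]
```

>>> {"fn": "send_rows", "kwargs": {"steps": [{"dp":[0,0,0],"roll":0,"jaw":0},{"dp":[0,0,0],"roll":0,"jaw":0},{"dp":[-1,0,-1.5],"roll":0,"jaw":0},{"dp":[-2,0,-3],"roll":0,"jaw":0},{"dp":[-2,0,-3],"roll":0,"jaw":0}], "newtons": 50}}

```text
time_s: 22.32
tcp_pos: [0.4641, 0.1604, 0.1843]
eef_rot: [-180.0, -0.0, 177.1]
contact_force: [0.1, 0.7, -3.1]
gripper_width: 0.0115
gripper_force: 50.0
```

```bash
python3 st.py; python3 - <<'E'
from plant import r
import numpy as np
F=[]
for i in range(20): r.capture("side");F.append(r.get_state()["contact_force"])
print(np.mean(F,0),np.std(F,0))
E
```

```text
t 22.325 p [464.08 160.39 184.3 ] rot [-1.7998e+02 -3.0000e-02  1.7711e+02] hop X,Y 75.63 -1.32 chute z 125.4 heelX 16.63
Fin/out 0.02 lat 0.69 z -3.05 M [-0.006  0.001  0.012] grip 49.99995946884155
[-0.01832526 -0.07881912 -3.23305983] [0.55607386 0.43974884 0.52797528]
```

```bash
python3 - <<'E'
from plant import r
import cv2,numpy as np
c=r.capture("wrist")["image"];e=r.capture("scene")["image"]
A=cv2.resize(c[85:235,235:325],None,fx=4,fy=4,interpolation=cv2.INTER_CUBIC)
C=cv2.resize(e[140:200,270:335],None,fx=6.6,fy=6.6,interpolation=cv2.INTER_CUBIC)
o=np.zeros((600,800,3),np.uint8);o[:600,:360]=A;o[:396,362:791]=C
o=(255*(o/255.)**.55).astype(np.uint8);cv2.imwrite("pics/w8.png",o)
E
```

```text
(no output)
```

View pics/w8.png

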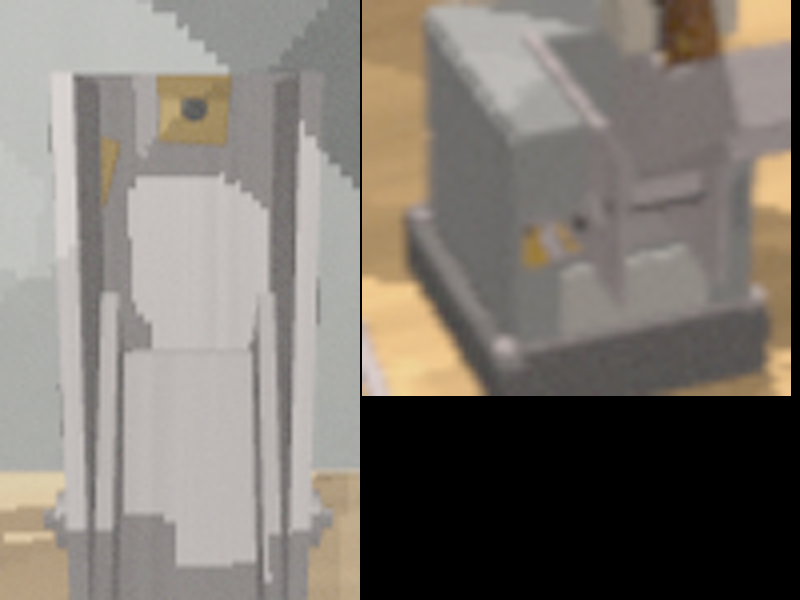

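>>> {"fn": "send_rows", "kwargs": {"steps": [{"dp":[-4,0,-4],"roll":0,"jaw":0},{"dp":[0,0,0],"roll":0,"jaw":0},{"dp":[-4,0,-4],"roll":0,"jaw":0},{"dp":[0,0,0],"roll":0,"jaw":0},{"dp":[0,0,0],"roll":0,"jaw":0}]}}

```text
time_s: 24.05
tcp_pos: [0.4637, 0.1603, 0.184]
eef_rot: [-180.0, -0.0, 177.1]
contact_force: [0.2, -0.1, -2.7]
gripper_width: 0.0118
gripper_force: 50.0
```

>>> {"fn": "send_rows", "kwargs": {"steps": [{"dp":[0,0,0],"roll":0,"jaw":0},{"dp":[0.7,0,1],"roll":0,"jaw":0},{"dp":[1.4,0,2],"roll":0,"jaw":0},{"dp":[2,0,2.8],"roll":0,"jaw":0},{"dp":[2,0,2.8],"roll":0,"jaw":0}], "newtons": 18}}

```text
time_s: 24.68
tcp_pos: [0.4623, 0.1606, 0.1816]
eef_rot: [-180.0, 0.0, 177.1]
contact_force: [-0.5, 0.7, -2.8]
gripper_width: 0.0117
gripper_force: 18.0
```

```bash
python3 st.py
```

```text
t 24.675 p [462.3  160.64 181.64] rot [-180.      0.    177.13] hop X,Y 73.85 -1.16 chute z 122.74 heelX 14.85
Fin/out -0.51 lat 0.64 z -2.84 M [-0.017  0.082  0.009] grip 17.999977469444275
```

Press in a little again, following the arc, and hold.

>>> {"fn": "send_rows", "kwargs": {"steps": [{"dp":[0.5,0,0.1],"roll":0,"jaw":0},{"dp":[1,0,0.1],"roll":0,"jaw":0},{"dp":[1.3,0,0.1],"roll":0,"jaw":0},{"dp":[1.3,0,0.1],"roll":0,"jaw":0}]}}

```text
time_s: 25.18
tcp_pos: [0.4616, 0.1609, 0.182]
eef_rot: [180.0, 0.1, 177.1]
contact_force: [2.6, -0.4, -1.3]
gripper_width: 0.012
gripper_force: 18.0
```

```bash
python3 st.py
```

```text
t 25.175 p [461.58 160.92 181.97] rot [1.7997e+02 7.0000e-02 1.7714e+02] hop X,Y 73.11 -0.91 chute z 123.07 heelX 14.11
Fin/out 2.66 lat -0.23 z -1.34 M [-0.35  -1.365  0.017] grip 18.000102639198303
```

>>> {"fn": "send_rows", "kwargs": {"steps": [{"dp":[0,0,0],"roll":0,"jaw":0},{"dp":[0,0,0],"roll":0,"jaw":0},{"dp":[0,0,0],"roll":0,"jaw":0}]}}

```text
time_s: 25.55
tcp_pos: [0.4614, 0.1609, 0.1819]
eef_rot: [180.0, 0.0, 177.1]
contact_force: [3.3, -0.1, 1.1]
gripper_width: 0.0116
gripper_force: 18.0
```

>>> {"fn": "send_rows", "kwargs": {"steps": [{"dp":[-0.5,0,0],"roll":0,"jaw":0},{"dp":[-2,0,-2],"roll":0,"jaw":0},{"dp":[-3,0,-5],"roll":0,"jaw":0},{"dp":[-3,0,-10],"roll":0,"jaw":0},{"dp":[-3,0,-14],"roll":0,"jaw":0}], "newtons": 50}}

```text
time_s: 26.18
tcp_pos: [0.4638, 0.1605, 0.1958]
eef_rot: [-180.0, -0.0, 177.1]
contact_force: [1.3, 0.6, -3.0]
gripper_width: 0.0122
gripper_force: 50.0
```

```bash
python3 st.py; python3 - <<'E'
from plant import r
import cv2,numpy as np
F=[]
for i in range(12):
    im=r.capture("wrist")["image"];F.append(r.get_state()["contact_force"])
print(np.mean(F,0))
h=cv2.cvtColor(im,cv2.COLOR_BGR2HSV);m=cv2.inRange(h,(15,140,50),(32,255,255))
print([s for s in cv2.connectedComponentsWithStats(m)[2][1:].tolist() if s[4]>8 and 230<s[0]<330 and s[1]<260])
E
```

```text
t 26.175 p [463.82 160.49 195.77] rot [-1.7999e+02 -2.0000e-02  1.7712e+02] hop X,Y 75.37 -1.23 chute z 136.87 heelX 16.37
Fin/out 1.29 lat 0.69 z -3.01 M [ 0.015  0.049 -0.011] grip 49.99995410442352
[-0.07128528 -0.19487597 -2.91546566]
[[275, 105, 17, 16, 200], [261, 120, 4, 13, 25]]
```

>>> {"fn": "send_rows", "kwargs": {"steps": [{"dp":[0,0,-6],"roll":0,"jaw":0},{"dp":[0,0,-16],"roll":0,"jaw":0},{"dp":[0,0,-30],"roll":0,"jaw":0},{"dp":[0,0,-45],"roll":0,"jaw":0},{"dp":[0,0,-60],"roll":0,"jaw":0}]}}

```text
time_s: 27.4
tcp_pos: [0.4641, 0.1606, 0.257]
eef_rot: [180.0, 0.0, 177.1]
contact_force: [0.1, -0.4, -2.2]
gripper_width: 0.0118
gripper_force: 50.0
```

>>> {"fn": "send_rows", "kwargs": {"steps": [{"dp":[-6,0,-10],"roll":0,"jaw":0},{"dp":[-20,0,-15],"roll":0,"jaw":0},{"dp":[-40,0,-15],"roll":0,"jaw":0},{"dp":[-60,0,-15],"roll":0,"jaw":0},{"dp":[-80,0,-15],"roll":0,"jaw":0}]}}

```text
time_s: 28.02
tcp_pos: [0.5455, 0.1562, 0.2695]
eef_rot: [-179.9, -0.1, 177.1]
contact_force: [0.5, 0.1, -3.1]
gripper_width: 0.0117
gripper_force: 50.0
```

```bash
python3 st.py; python3 - <<'E'
from plant import r
import cv2,numpy as np
c=r.capture("wrist");im=c["image"];cv2.imwrite("w9.png",im);np.savez("w9.npz",**{k:np.array(v) for k,v in c.items()})
h=cv2.cvtColor(im,cv2.COLOR_BGR2HSV);m=cv2.inRange(h,(15,140,50),(32,255,255))
from h import proj
a=np.radians(-2.8);R=np.array([[np.cos(a),-np.sin(a)],[np.sin(a),np.cos(a)]])
for q in((-48,-18,40),(-48,18,40),(48,18,40),(48,-18,40),(-14,-18,68),(88,18,131)): print(q,proj("w9.npz",np.r_[R@q[:2]+[388.6,165.4],q[2]]/1000).round())
print([s for s in cv2.connectedComponentsWithStats(m)[2][1:].tolist() if s[4]>12])
E
```

```text
t 28.025 p [545.51 156.16 269.48] rot [-1.7994e+02 -8.0000e-02  1.7709e+02] hop X,Y 157.17 -1.56 chute z 210.58 heelX 98.17
Fin/out 0.51 lat 0.15 z -3.07 M [0.016 0.069 0.037] grip 50.0002259016037
(-48, -18, 40) [266.  -6.]
(-48, 18, 40) [299.  -6.]
(48, 18, 40) [298.  90.]
(48, -18, 40) [267.  90.]
(-14, -18, 68) [265.  22.]
(88, 18, 131) [302. 129.]
[[272, 7, 19, 37, 469], [265, 46, 3, 10, 16], [0, 82, 18, 34, 323], [346, 222, 38, 37, 431], [248, 278, 7, 52, 173], [309, 278, 8, 27, 91], [310, 309, 7, 21, 60], [111, 340, 322, 18, 3363]]
```

>>> {"fn": "send_rows", "kwargs": {"steps": [{"dp":[-8,-12,2],"roll":0,"jaw":0},{"dp":[-20,-32,8],"roll":0,"jaw":0},{"dp":[-34,-56,18],"roll":0,"jaw":0},{"dp":[-48,-80,32],"roll":0,"jaw":0},{"dp":[-58,-98,50],"roll":0,"jaw":0}]}}

```text
time_s: 28.7
tcp_pos: [0.5977, 0.0541, 0.2196]
eef_rot: [-180.0, -0.0, 177.1]
contact_force: [0.1, -0.4, -2.8]
gripper_width: 0.0117
gripper_force: 50.0
```

>>> {"fn": "send_rows", "kwargs": {"steps": [{"dp":[-5,-7,22],"roll":0,"jaw":0},{"dp":[-7,-10,46],"roll":0,"jaw":0},{"dp":[-7,-10,68],"roll":0,"jaw":0},{"dp":[-7,-10,84],"roll":0,"jaw":0},{"dp":[-7,-10,94],"roll":0,"jaw":0}]}}

```text
time_s: 29.32
tcp_pos: [0.6032, 0.0451, 0.1253]
eef_rot: [-180.0, -0.1, 177.1]
contact_force: [-0.1, 0.3, -2.8]
gripper_width: 0.0121
gripper_force: 50.0
```

```bash
python3 st.py
```

```text
t 29.325 p [603.2   45.09 125.32] rot [-1.7997e+02 -6.0000e-02  1.7712e+02] hop X,Y 220.22 -109.69 chute z 66.42 heelX 161.22
Fin/out -0.09 lat 0.28 z -2.8 M [-0.052  0.061 -0.046] grip 49.9999076128006
```

>>> {"fn": "send_rows", "kwargs": {"steps": [{"dp":[0,0,7],"roll":0,"jaw":0},{"dp":[0,0,14],"roll":0,"jaw":0},{"dp":[0,0,19],"roll":0,"jaw":0},{"dp":[0,0,23],"roll":0,"jaw":0},{"dp":[0,0,26],"roll":0,"jaw":0}], "newtons": 14}}

```text
time_s: 29.95
tcp_pos: [0.6034, 0.0454, 0.1005]
eef_rot: [180.0, 0.0, 177.1]
contact_force: [0.3, 0.0, -2.8]
gripper_width: 0.0121
gripper_force: 14.0
```

```bash
python3 st.py
```

```text
t 29.95 p [603.44  45.45 100.5 ] rot [1.8000e+02 1.0000e-02 1.7713e+02] hop X,Y 220.44 -109.32 chute z 41.6 heelX 161.44
Fin/out 0.3 lat 0.04 z -2.8 M [ 0.003  0.069 -0.02 ] grip 13.999892324209213
```

>>> {"fn": "send_rows", "kwargs": {"steps": [{"dp":[0,0,2],"roll":0,"jaw":0},{"dp":[0,0,4],"roll":0,"jaw":0},{"dp":[0,0,6],"roll":0,"jaw":0},{"dp":[0,0,8],"roll":0,"jaw":0},{"dp":[0,0,10],"roll":0,"jaw":0}]}}

```text
time_s: 30.58
tcp_pos: [0.6089, 0.0459, 0.0949]
eef_rot: [179.9, 0.6, 177.3]
contact_force: [7.0, -2.8, 13.8]
gripper_width: 0.0123
gripper_force: 14.0
```

```bash
python3 st.py
```

```text
t 30.575 p [608.94  45.92  94.88] rot [179.92   0.65 177.27] hop X,Y 225.92 -108.57 chute z 35.98 heelX 166.92
Fin/out 7.15 lat -2.5 z 13.83 M [-1.424 -2.595  0.035] grip 13.98601770401001
```

>>> {"fn": "send_rows", "kwargs": {"steps": [{"dp":[-4,0,-3],"roll":0,"jaw":0},{"dp":[-9,0,-3],"roll":0,"jaw":0},{"dp":[-14,0,-2],"roll":0,"jaw":0},{"dp":[-18,0,0],"roll":0,"jaw":0},{"dp":[-22,0,2.5],"roll":0,"jaw":0}], "newtons": 12}}

```text
time_s: 31.2
tcp_pos: [0.6254, 0.0442, 0.0875]
eef_rot: [-180.0, -0.0, 177.1]
contact_force: [-0.5, -0.6, -0.8]
gripper_width: 0.0119
gripper_force: 12.0
```

```bash
python3 st.py
```

```text
t 31.2 p [625.41  44.18  87.49] rot [-1.7998e+02 -4.0000e-02  1.7712e+02] hop X,Y 242.45 -109.5 chute z 28.59 heelX 183.45
Fin/out -0.48 lat -0.58 z -0.81 M [-0.069  0.16   0.031] grip 11.999867856502533
```

>>> {"fn": "send_rows", "kwargs": {"steps": [{"dp":[-4,0,3],"roll":0,"jaw":0},{"dp":[-8,0,6.5],"roll":0,"jaw":0},{"dp":[-12,0,10],"roll":0,"jaw":0},{"dp":[-16,0,14],"roll":0,"jaw":0},{"dp":[-19,0,17],"roll":0,"jaw":0}]}}

```text
time_s: 31.82
tcp_pos: [0.6448, 0.0434, 0.0709]
eef_rot: [180.0, 0.0, 177.1]
contact_force: [0.8, 0.2, -1.1]
gripper_width: 0.012
gripper_force: 12.0
```

```bash
python3 st.py
```

```text
t 31.825 p [644.78  43.44  70.88] rot [1.7999e+02 2.0000e-02 1.7712e+02] hop X,Y 261.83 -109.31 chute z 11.98 heelX 202.83
Fin/out 0.81 lat 0.23 z -1.12 M [ 0.006 -0.314  0.008] grip 12.000086456537247
```

>>> {"fn": "send_rows", "kwargs": {"steps": [{"dp":[-4,0,3],"roll":0,"jaw":0},{"dp":[-7,0,6],"roll":0,"jaw":0},{"dp":[-9,0,8.5],"roll":0,"jaw":0},{"dp":[-11,0,10.5],"roll":0,"jaw":0},{"dp":[-12,0,11.7],"roll":0,"jaw":0}], "newtons": 10}}

```text
time_s: 32.45
tcp_pos: [0.656, 0.0429, 0.0599]
eef_rot: [180.0, -0.0, 177.1]
contact_force: [-2.7, 2.5, 10.9]
gripper_width: 0.0115
gripper_force: 10.0
```

```bash
python3 st.py; python3 - <<'E'
from plant import r
import cv2,numpy as np
from h import proj
for n in("side","scene"):
    c=r.capture(n);im=c["image"];np.savez("z.npz",**{k:np.array(v) for k,v in c.items()})
    if n=="side":
        g=cv2.cvtColor(im,cv2.COLOR_BGR2GRAY)
    # project expected chute: TCP at chute x=-14, heading 177.1
    s=r.get_state()["tcp_pos"];a=np.radians(177.1);ex=np.array([np.cos(a),np.sin(a)]);ey=np.array([-ex[1],ex[0]]);o=s[:2]+.014*ex
    for q in((85,16,34),(85,-16,34),(-85,16,34),(-85,-16,34),(-60,0,11)): print(n,q,proj("z.npz",np.r_[o+ex*q[0]/1e3+ey*q[1]/1e3,q[2]/1e3]).round(1))
    cv2.imwrite(n+"10.png",im)
E
```

```text
t 32.45 p [656.01  42.94  59.93] rot [ 1.7999e+02 -3.0000e-02  1.7713e+02] hop X,Y 273.08 -109.25 chute z 1.03 heelX 214.08
Fin/out -2.86 lat 2.37 z 10.9 M [0.629 0.99  0.005] grip 10.001505017280579
side (85, 16, 34) [280.6 235.9]
side (85, -16, 34) [278.4 227.8]
side (-85, 16, 34) [364.4 231. ]
side (-85, -16, 34) [359.9 223.3]
side (-60, 0, 11) [349.3 237.5]
scene (85, 16, 34) [280.2 227.4]
scene (85, -16, 34) [293.4 224.4]
scene (-85, 16, 34) [307.6 279.5]
scene (-85, -16, 34) [322.6 275.6]
scene (-60, 0, 11) [310.1 276.9]
```

>>> {"fn": "send_rows", "kwargs": {"steps": [{"dp":[0,0,-0.5],"roll":0,"jaw":0},{"dp":[0,0,-0.5],"roll":0,"jaw":20},{"dp":[0,0,-0.5],"roll":0,"jaw":40},{"dp":[0,0,-0.5],"roll":0,"jaw":60},{"dp":[0,0,-0.5],"roll":0,"jaw":60}]}}

```text
time_s: 33.17
tcp_pos: [0.6561, 0.0427, 0.0596]
eef_rot: [-180.0, -0.0, 177.1]
contact_force: [-0.6, -0.2, -0.0]
gripper_width: 0.0419
gripper_force: 0.0
```

>>> {"fn": "send_rows", "kwargs": {"steps": [{"dp":[0,0,-5],"roll":0,"jaw":60},{"dp":[0,0,-20],"roll":0,"jaw":60},{"dp":[0,0,-50],"roll":0,"jaw":60},{"dp":[0,0,-90],"roll":0,"jaw":60},{"dp":[0,0,-130],"roll":0,"jaw":60}]}}

```text
time_s: 33.8
tcp_pos: [0.6564, 0.0427, 0.1924]
eef_rot: [180.0, 0.1, 177.1]
contact_force: [0.2, -0.0, 0.2]
gripper_width: 0.0523
gripper_force: 0.0
```

```bash
python3 st.py; python3 - <<'E'
from plant import r
import cv2,numpy as np
for n in("scene","side","wrist"):
    c=r.capture(n);im=c["image"];np.savez(n+"11.npz",**{k:np.array(v) for k,v in c.items()})
    h=cv2.cvtColor(im,cv2.COLOR_BGR2HSV)
    # grey (low saturation) chute mask, near expected place
    a,b,l,k=((205,295,260,340),(200,260,260,380),(0,330,200,360))[("scene","side","wrist").index(n)]
    m=cv2.inRange(h,(0,0,60),(180,70,255))[a:b,l:k]
    st=cv2.connectedComponentsWithStats(m)[2][1:].tolist();print(n,"grey",[(x+l,y+a,w,hh,ar) for x,y,w,hh,ar in st if ar>60])
    g=cv2.inRange(h,(15,150,50),(30,255,255))[a:b,l:k]
    st=cv2.connectedComponentsWithStats(g)[2][1:].tolist();print("gold",[(x+l,y+a,w,hh,ar) for x,y,w,hh,ar in st if ar>6])
    if n=="side":
        ys,xs=np.nonzero(m)
        for x in range(15,105,12):
            q=ys[xs==x]; print(x+l,(q.min()+a,q.max()+a) if len(q) else None,end=" ")
        print()
E
```

```text
t 33.8 p [656.37  42.67 192.4 ] rot [1.7999e+02 5.0000e-02 1.7713e+02] hop X,Y 273.44 -109.5 chute z 133.5 heelX 214.44
Fin/out 0.25 lat -0.01 z 0.24 M [ 0.005 -0.132 -0.024] grip 0.0
scene grey [(282, 229, 42, 62, 926)]
gold [(260, 205, 80, 90, 5486)]
side grey [(346, 200, 14, 7, 72), (367, 200, 13, 22, 166), (282, 224, 86, 25, 1569)]
gold [(326, 224, 3, 4, 10), (338, 224, 3, 3, 9), (375, 235, 5, 24, 68)]
275 None 287 (np.int64(228), np.int64(247)) 299 (np.int64(228), np.int64(246)) 311 (np.int64(227), np.int64(245)) 323 (np.int64(225), np.int64(244)) 335 (np.int64(228), np.int64(244)) 347 (np.int64(201), np.int64(243)) 359 (np.int64(200), np.int64(245)) 
wrist grey [(265, 100, 33, 159, 4297), (200, 248, 28, 42, 825), (336, 248, 24, 42, 700), (283, 287, 47, 3, 102), (200, 294, 160, 36, 5172)]
gold [(237, 260, 36, 10, 151), (270, 270, 5, 17, 37), (263, 278, 10, 10, 41), (258, 280, 8, 8, 27)]
```

>>> {"fn": "send_rows", "kwargs": {"steps": [{"dp":[-25,0,-10],"roll":0,"jaw":60},{"dp":[-50,0,-20],"roll":0,"jaw":60},{"dp":[-70,0,-20],"roll":0,"jaw":60},{"dp":[-80,0,-20],"roll":0,"jaw":60},{"dp":[-80,0,-20],"roll":0,"jaw":60}]}}

```text
time_s: 34.58
tcp_pos: [0.736, 0.0386, 0.209]
eef_rot: [-180.0, -0.1, 177.1]
contact_force: [-1.1, 0.3, -0.1]
gripper_width: 0.0528
gripper_force: 0.0
```

```bash
python3 st.py; python3 - <<'E'
from plant import r
import cv2,numpy as np
from h import proj
c=r.capture("wrist");im=c["image"];np.savez("w12.npz",**{k:np.array(v) for k,v in c.items()})
h=cv2.cvtColor(im,cv2.COLOR_BGR2HSV)
a=np.radians(177.1);ex=np.array([np.cos(a),np.sin(a)]);ey=np.array([-ex[1],ex[0]]);o=np.array([.6561,.0427])+.014*ex
for x in range(-82,86,6):
    row=[]
    for y in(-9,-4,0,4,9):
        u,v=proj("w12.npz",np.r_[o+ex*x/1e3+ey*y/1e3,.011]).round().astype(int); row.append(tuple(int(t) for t in h[v,u]) if 0<=v<420 and 0<=u<560 else None)
    print(x,(u,v),row)
E
```

```text
t 34.575 p [736.02  38.6  208.95] rot [-1.7998e+02 -8.0000e-02  1.7710e+02] hop X,Y 353.2 -109.68 chute z 150.05 heelX 294.2
Fin/out -1.1 lat 0.27 z -0.1 M [-0.051 -0.013  0.012] grip 0.0
-82 (np.int64(273), np.int64(178)) [(10, 16, 144), (12, 18, 145), (8, 19, 144), (9, 17, 147), (6, 16, 157)]
-76 (np.int64(273), np.int64(172)) [(5, 19, 149), (12, 17, 147), (9, 21, 158), (6, 16, 156), (8, 13, 156)]
-70 (np.int64(273), np.int64(167)) [(11, 19, 146), (8, 19, 147), (10, 14, 159), (9, 16, 156), (11, 18, 155)]
-64 (np.int64(273), np.int64(162)) [(3, 16, 147), (8, 19, 149), (11, 19, 147), (8, 18, 157), (5, 19, 160)]
-58 (np.int64(273), np.int64(157)) [(9, 17, 150), (11, 19, 148), (8, 19, 150), (9, 17, 149), (5, 18, 160)]
-52 (np.int64(273), np.int64(152)) [(0, 21, 84), (175, 18, 84), (12, 15, 83), (8, 19, 146), (10, 19, 158)]
-46 (np.int64(273), np.int64(146)) [(9, 42, 79), (13, 151, 83), (13, 152, 84), (11, 150, 80), (4, 21, 84)]
-40 (np.int64(273), np.int64(141)) [(10, 33, 69), (12, 156, 80), (11, 155, 89), (13, 152, 87), (8, 18, 154)]
-34 (np.int64(273), np.int64(135)) [(6, 35, 72), (1
[... 1387 characters left out ...]
, (8, 15, 185), (11, 15, 187), (11, 16, 180), (8, 17, 177)]
50 (np.int64(272), np.int64(51)) [(8, 15, 183), (8, 17, 185), (8, 15, 187), (8, 16, 180), (10, 17, 184)]
56 (np.int64(272), np.int64(45)) [(6, 14, 183), (10, 16, 186), (9, 14, 187), (9, 14, 179), (8, 15, 184)]
62 (np.int64(272), np.int64(38)) [(8, 17, 184), (8, 15, 183), (10, 16, 186), (11, 15, 181), (11, 15, 183)]
68 (np.int64(272), np.int64(32)) [(7, 18, 185), (12, 18, 184), (6, 14, 185), (9, 14, 181), (10, 16, 186)]
74 (np.int64(272), np.int64(25)) [(6, 14, 183), (8, 15, 185), (9, 14, 187), (8, 16, 180), (6, 14, 184)]
80 (np.int64(272), np.int64(18)) [(17, 107, 181), (17, 107, 181), (17, 106, 181), (17, 106, 182), (18, 105, 182)]
```

The chute stands level on the bench and every visible part of its floor is bare steel, so I'm handing the job in.

```bash
python3 -c "
from plant import r
print(r.close_job())"
```

```text
the job is handed in; nothing more can be done
None
```

I handed the job in at about 35 s of the 72 s allowed: the nuts were tipped out against the rest at readings of about 1–6 N, and the empty chute stands level on the bench about 0.25 m from the feeder; I could not count all four nuts in the hopper or see under the grip bridge, and no verdict came back.

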